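Blank off the welded tank for its leak test

ROBOT

A 6-joint arm with a two-finger parallel gripper is mounted at the origin on the work surface. World frame = base frame: x ahead of the robot, y to its left, z up, the work surface at z = 0. Lengths are in m, angles in rad, forces in N, time in s.
With the tool pointing down it reaches from about 0.35 to 1 m from the base axis. Payload 7.1 kg.
Tool frame: the origin (TCP) lies between the finger pads; the fingertips stand 14 mm ahead of it and the grasp point (between the pads) lies 5 mm behind it; y points along the fingers, z is the direction in which the jaws open and shut, and the axes are right-handed (so a half turn about y gives the same grasp; the last joint's range is limited). The gripper opens to 85 mm and grips with 20 to 120 N. Pads are 22 mm wide; open, the fingers measure 114 mm over their backs; the gripper's body (76 mm by 85 mm) begins 54 mm behind the grasp point. The pads swing forward as they close: fully open they stand 13 mm farther back than shut.
Start: joints at [-1.192, 0.423, 1.63, -0, 1.089, -0.019], TCP at [0.242, -0.576, 0.245] pointing down, gripper open.
Joint ranges: [-3, 3], [-0.9, 2.11], [0.09, 2.58], [-1.31, 4.45], [0.11, 2.69], [-2.54, 2.54]. Speed limits (rad/s): [2.39, 2.39, 3.01, 3.14, 3.14, 3.14].

INTERFACE

Orientations are given as a rotation vector (axis times angle).
In Python, from workcell import manip gives the robot as it stands.
- The arm moves only by the tool apply_moves, never from a script. Its argument "steps" is a list of rows, each an object with "slide": the shift along the tool's x, y, z in mm, a list of three; "turn": the turn about the tool's y in degrees. A call has exactly 8 rows; each row shifts and turns the commanded pose from where the row before left it, along the tool's axes as they then stand; what a row does not reach is not made up. A row lasts 1/10 s, in which the tool goes at most 50 mm and 8.59 degrees, less where a joint would pass 70% of its speed; a pose out of reach is approached as far as the arm can. A call with a gripper value outside its range is refused whole. "jaw" is the closure, from 0 (fully open) to 1 (shut), set as the call begins (left out, the last holds). The fingers move at their own pace and stop on an object; "force" is the grip in N (left out, the last holds). Time passes only in rows, so rows that do not move let the fingers close, or fill a call up. It gives the time, the measured TCP pose, the force and the opening at its end, in the units of the state.
- manip.get_state(): the state, without advancing time (a new reading comes with each control period).
- manip.camera(name): name is "side" or "top" or "wrist"; returns a dict with "color" (384x512x3 uint8, blue, green, red), "K" (3x3 intrinsics, pixels), "view" (4x4, takes a point from world to camera coordinates). Camera axes: x right, y down, z forward; pixel columns grow to the right and rows downward; lengths in m; the calibration is good to about 2 mm. The wrist camera is an equidistant fisheye: a pixel r from the principal point sees the ray r / f radians off the axis. A picture is of the moment at which its call begins. There is no depth.
- manip.job_done(): hands the job in, once; it reports no verdict.
The state is a dict: "t": time; "q": joint angles; "dq": joint speeds; "effort": joint torques, N m; "eef_pos": TCP position; "eef_rot": TCP orientation; "contact_force": force on the tool from outside, world axes, zero at the start; "torque": the same for the moment, N m; "opening": finger opening in m.
Only numpy, scipy, OpenCV 4.12 (cv2) and the standard library are available. Lean on these libraries where they do the work, as an engineer would, in place of code of your own. Each camera call takes 0.05 s, during which the arm holds its last target.

TASK

Get the welded tank ready for its leak test: pick up the blue cam-lock cap and push it onto the tank's grooved fitting, firmly but not roughly, until it is fully home. Then swing its two cam levers down, one after the other, until each cam bites tight in the groove, without forcing them, and let go, leaving the other things on the bench where they are.

Things in the scene. Friction and masses are not known exactly. Their poses are not given: they have to be found in the camera images.
- cap: Blue cam-lock cap, a loose round cup lying mouth down on the bench, 0.27 to 0.45 kg. Origin: centre of its mouth (underside), z up. Body 67 mm across, 53 mm tall; bore 54.2 mm across, 47 mm deep with a flat end. Lever hinge pins lie along the cap's x at y = +35.5 mm (lever_a) and y = -35.5 mm (lever_b), z = 29 mm. The levers start standing out along +y and -y.
- bar (a point): Middle of the blue grip bar on top of the cap, at z = 67 mm of the cap. The bar is 18 mm wide along the cap's x, 40 mm long along its y, and stands from z = 53 mm (the cap's flat top) to 81 mm.
- tank: The fixed welded metal tank, 200 x 180 mm and 60 mm tall, with small brass plugs 18 mm high on its top. Origin: centre of its underside on the bench; z up. A stub pipe with the grooved fitting rises from the middle of its top.
- rim (a point): Centre of the fitting's top rim, 160 mm above the bench, z up. The round fitting is 52 mm across, tapering to 44 mm over its top 5 mm, with a groove from 14-18 mm (worn, not known) to 37 mm below the rim. The cap slides over it with 1.1 mm of play, turned any way. Fully home: bore end on the rim, cap origin 47 mm below it. Contact forces between cap and tank adding up to over 100 N damage it.
- seal_top (a point): Top centre of the stiff black seal disc, 36 mm across, that stands 6 to 8 mm above the rim. The cap first comes to rest on it; about 11 N in all (the cap's weight included) slides it down until it is flush with the rim. It stays where it is pushed.
- lever_a (a joint): Angle of lever_a, rad: 0 straight out sideways, -0.4 raised, growing as it swings down. Starts at -0.35 to 0.1; turns at about 0.18 N m and stays where it is left. With the cap home its cam bites somewhere between 0.9 and 1.35 (the worn groove decides; only feel tells): there it stops, and about 0.35 N m makes it tight. More tips the cap; each newton on the lever adds 3 to 6 at the fitting.
- lever_b (a joint): Angle of lever_b, with the same meaning.
- lever_a_tip (a point): Red end of lever_a, on its middle line, 65 mm from its hinge pin. The lever is a straight steel bar, 14 mm wide and 6 mm thick.
- lever_b_tip (a point): Red end of lever_b, made like lever_a.
- cam_a: Steel cam at the inner end of lever_a, turning with it: a lobe of 4 mm radius, 13 mm from the pin; lever down, it points inward into the groove and presses up under the groove's upper edge. Tight means that it presses with over 3 N after letting go. Origin: on the hinge pin.
- cam_b: Cam of lever_b, made like cam_a.
- coupon: Bystander: steel practice plate, 100 x 75 x 20 mm, loose on the bench; leave it where it is. Origin: under it.
- brush: Bystander: hand brush, loose on the bench; leave it where it is. Origin: under it.
- hammer: Bystander: chipping hammer, loose on the bench; leave it where it is. Origin: under it.
- tips_jar: Bystander: jar with a red cap, 52 mm wide, 75 mm tall, loose on the bench; leave it where it is. Origin: under it.
- flange: Bystander: steel ring, 84 mm wide, 12 mm thick, loose on the bench; leave it where it is. Origin: under it.
- magnet: Bystander: red holding magnet, 90 x 22 x 47 mm, loose on the bench; leave it where it is. Origin: under it.
Things that resemble listed ones, but are neither listed nor needed, are in the scene too. What is shaped like the cap but black is not meant.

How it is judged:
On the way, in this order (a step that is already met when the one before it is completed fails the run):
1. the cap is pushed home on the fitting (its bore's end within 1.5 mm of the rim, upright) with both levers still up (horizontal distance between cap and rim below 0.004 m and z of cap in the frame of rim below -0.0455 m and angle between cap's own z axis and vertical below 0.06 rad and value of joint each of lever_a, lever_b below 0.35 rad), for 0.2 s.
2. one lever is down (over 0.85 rad) and its cam bites (over 3 N on the groove) while the other is still up (under 0.5 rad) (((value of joint lever_a above 0.85 rad and contact force between cam_a and tank above 3 N and value of joint lever_b below 0.5 rad) or (value of joint lever_b above 0.85 rad and contact force between cam_b and tank above 3 N and value of joint lever_a below 0.5 rad))), for 0.2 s.
At the end, for the whole second after the job is handed in: The cap sits upright (within 0.06 rad) and at rest on the fitting, within 4 mm of its axis and with the end of its bore no more than 1.5 mm above the rim (cap origin at least 45.5 mm below the rim); both levers are down past 0.85 rad and both cams bite, each pressing on the groove with over 3 N (horizontal distance between cap and rim below 0.004 m and z of cap in the frame of rim below -0.0455 m and angle between cap's own z axis and vertical below 0.06 rad and value of joint each of lever_a, lever_b above 0.85 rad and contact force between each of cam_a, cam_b and tank above 3 N and linear speed of cap below 0.01 m/s); the robot touches nothing.
It fails at once if the cap or its levers are pressed against the tank with contact forces adding up to more than 100 N (contact force between cap and tank above 100 N).
It fails at once if a bystander (practice plate, brush, hammer, jar, steel ring or magnet) is moved by more than 20 mm (distance of any of coupon, brush, hammer, tips_jar, flange, magnet from where it was at the start of the episode above 0.02 m).
It also fails if it takes over 72 s, if anything falls off the work surface, if the arm or the gripper's body presses on something with over 40 N, if the wrist force passes 120 N, or if a joint passes its speed limit or range.

## Working session

There is one attempt and no reset: what is moved stays moved. The work goes in short steps, Python scripts to look and compute and a tool call to move; the robot and the scene stay as the last step left them, time stands still between calls to the robot, and variables do not carry over. Pictures are saved under pics/ and viewed, and the job is handed in when it is done.

Besides the shell and the picture viewer there is one more tool, called after "Emit:" in YAML: its name, and indented under it one key for each argument. apply_moves: Moves the arm, as the interface text tells. Its arguments: {"type":"object","properties":{"steps":{"type":"array"},"jaw":{"type":"number"},"force":{"type":"number"}},"required":["steps"]}

```bash
ls; mkdir -p pics; python3 - <<'E'
from workcell import manip
import cv2
s=manip.get_state(); print(s)
for n in ("side","top","wrist"):
    c=manip.camera(n); cv2.imwrite(f"pics/{n}0.png",c["color"]); print(n,c["K"].tolist(),c["view"].round(4).tolist())
E
```

```text
pics
{'t': 0.0, 'q': array([-1.19202869e+00,  4.23866694e-01,  1.63067762e+00,  8.74102945e-06,
        1.08857316e+00, -1.89836153e-02]), 'dq': array([-0.00093407, -0.00018075,  0.00054322, -0.00092111, -0.00038239,
       -0.00189546]), 'effort': array([-3.90384172e-03, -5.57395327e+01, -2.81747228e+01, -2.19446506e-04,
        7.34333211e-03,  2.46849999e-05]), 'eef_pos': array([ 0.24193732, -0.57571877,  0.24453438]), 'eef_rot': array([-0.40397022,  2.0046305 , -2.00156217]), 'contact_force': array([ 0.49198117, -0.09421474,  0.35156223]), 'torque': array([ 0.00190012, -0.0067748 ,  0.00472993]), 'opening': 0.08515865490804715}
side [[370.3497896889562, 0.0, 248.92238180512828], [0.0, 370.3497896889562, 190.62519523370284], [0.0, 0.0, 1.0]] [[-0.993, -0.1161, 0.0225, 0.4856], [-0.0859, 0.5781, -0.8114, 0.1531], [0.0812, -0.8077, -0.584, 1.3931], [0.0, 0.0, 0.0, 1.0]]
top [[367.4045253933378, 0.0, 255.37528261103157], [0.0, 367.4045253933378, 192.89626857023663], [0.0, 0.0, 1.0]] [[-0.0033, -0.9999, 0.0124, -0.0067], [-0.997, 0.0023, -0.0776, 0.5137], [0.0775, -0.0126, -0.9969, 1.2094], [0.0, 0.0, 0.0, 1.0]]
wrist [[297.3186396354542, 0.0, 256.06880662763825], [0.0, 297.3186396354542, 193.735028831376], [0.0, 0.0, 1.0]] [[0.3876, -0.9218, -0.0006, -0.6238], [-0.8833, -0.3716, 0.2859, -0.0377], [-0.2638, -0.1103, -0.9583, 0.3782], [0.0, 0.0, 0.0, 1.0]]
```

View pics/side0.png

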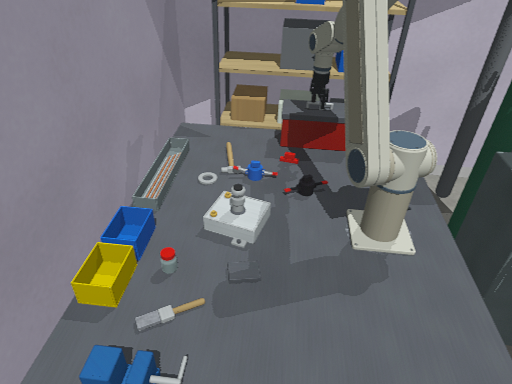

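View pics/top0.png

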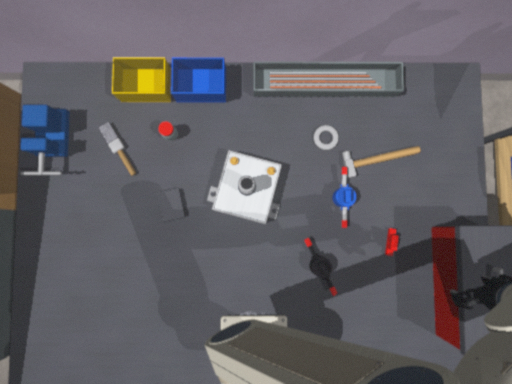

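View pics/wrist0.png

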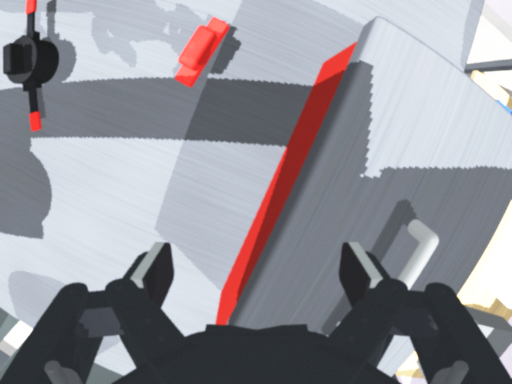

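```bash
cat > h.py <<'E'
import numpy as np, cv2
from workcell import manip
def ray(c,u,v,fish=False):
    K=c["K"];V=c["view"]
    x=(u-K[0,2])/K[0,0]; y=(v-K[1,2])/K[1,1]
    if fish:
        r=np.hypot(x,y); d=np.array([x/r*np.sin(r),y/r*np.sin(r),np.cos(r)]) if r>0 else np.array([0,0,1.])
    else: d=np.array([x,y,1.])
    R=V[:3,:3]; o=-R.T@V[:3,3]; d=R.T@d
    return o,d/np.linalg.norm(d)
def plane(c,u,v,z,fish=False):
    o,d=ray(c,u,v,fish); return o+d*(z-o[2])/d[2]
def tri(r1,r2):
    A=[];b=[]
    for o,d in (r1,r2):
        P=np.eye(3)-np.outer(d,d); A.append(P); b.append(P@o)
    x=np.linalg.lstsq(np.vstack(A),np.hstack(b),rcond=None)[0]
    return x,[np.linalg.norm((np.eye(3)-np.outer(d,d))@(x-o)) for o,d in (r1,r2)]
def proj(c,p,fish=False):
    q=c["view"]@np.r_[p,1]; K=c["K"]
    if fish:
        th=np.arctan2(np.hypot(q[0],q[1]),q[2]); a=np.arctan2(q[1],q[0])
        return K[0,0]*th*np.cos(a)+K[0,2],K[1,1]*th*np.sin(a)+K[1,2]
    return K[0,0]*q[0]/q[2]+K[0,2],K[1,1]*q[1]/q[2]+K[1,2]
def blobs(img,col,roi,mn=6):
    x0,y0,x1,y1=roi; h=cv2.cvtColor(img[y0:y1,x0:x1],cv2.COLOR_BGR2HSV)
    if col=="red": m=cv2.inRange(h,(0,140,80),(8,255,255))|cv2.inRange(h,(172,140,80),(180,255,255))
    else: m=cv2.inRange(h,(105,120,50),(125,255,255))
    n,l,s,ce=cv2.connectedComponentsWithStats(m)
    return [(ce[i]+[x0,y0],s[i]) for i in range(1,n) if s[i][4]>=mn]
E
python3 - <<'E'
from h import *
cs=manip.camera("side");ct=manip.camera("top")
for n,c,roi in(("side",cs,(215,130,310,200)),("top",ct,(300,150,420,240))):
    x0,y0,x1,y1=roi
    cv2.imwrite(f"pics/{n}1.png",cv2.resize(c["color"][y0:y1,x0:x1],None,fx=6,fy=6,interpolation=cv2.INTER_CUBIC))
    for col in("red","blue"): 
        for b in blobs(c["color"],col,roi): print(n,col,b[0].round(1),b[1])
x0,y0,x1,y1=190,170,280,250
cv2.imwrite("pics/side1b.png",cv2.resize(cs["color"][y0:y1,x0:x1],None,fx=6,fy=6,interpolation=cv2.INTER_CUBIC))
x0,y0,x1,y1=200,140,295,230
cv2.imwrite("pics/top1b.png",cv2.resize(ct["color"][y0:y1,x0:x1],None,fx=6,fy=6,interpolation=cv2.INTER_CUBIC))
E
```

```text
side red [284.  137.8] [ 65   0   9  17 121]
side red [291.5 145.1] [74 13  8  4 14]
side red [306.4 145.1] [88 12  7  6 32]
side red [289.1 157.6] [ 65  22  19  12 149]
side red [235.3 167.2] [18 36  5  4 13]
side red [274.8 173.2] [57 42  6  4 16]
side red [287.2 189.5] [69 58  7  4 22]
side blue [254.6 170.5] [ 30  30  20  21 277]
top red [344. 170.] [42 17  5  7 35]
top red [344.4 223.8] [42 71  6  7 39]
top red [392.1 234.3] [ 87  78  12  12 114]
top red [307.1 238.7] [ 5 88  5  2  7]
top blue [344.5 196.5] [ 33  34  24  26 417]
```

View pics/side1.png

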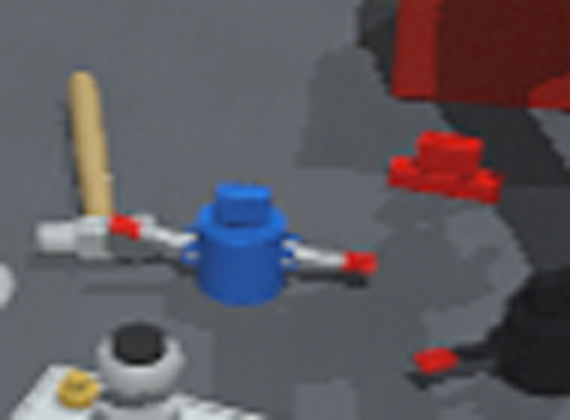

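View pics/top1.png

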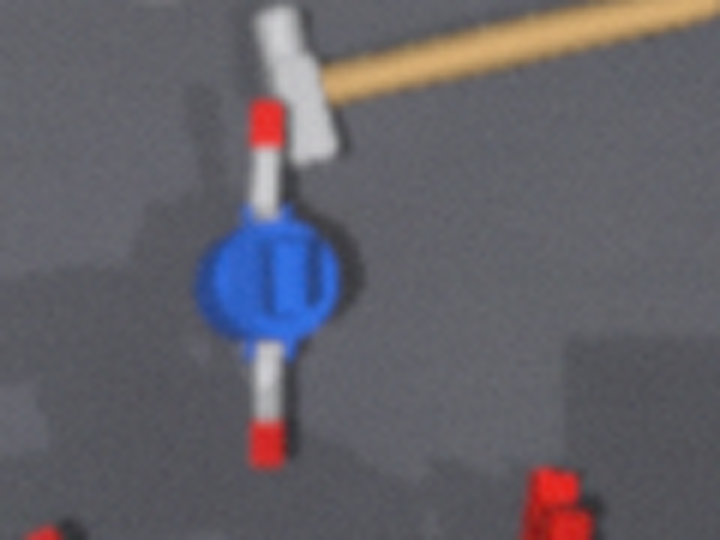

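View pics/side1b.png

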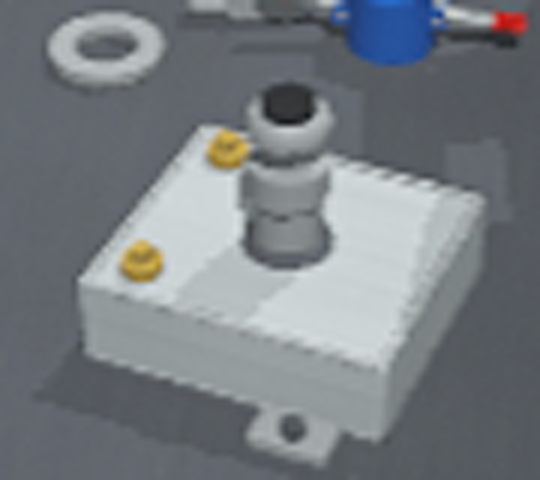

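View pics/top1b.png

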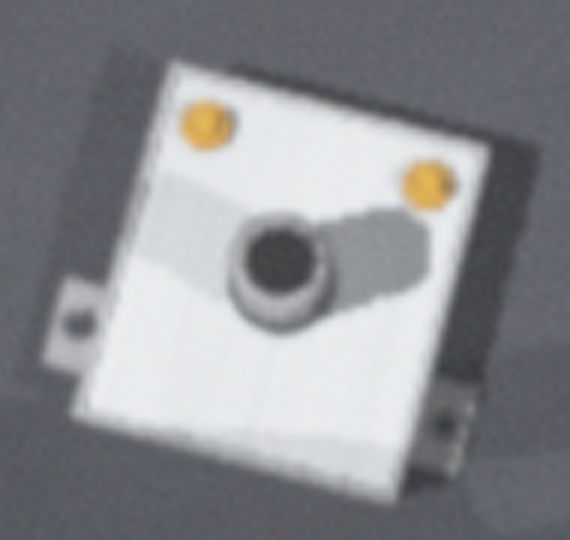

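```bash
python3 - <<'E'
from h import *
cs=manip.camera("side");ct=manip.camera("top")
for n,a,b in(("bartop",(255.7,161.7),(348.3,195.8)),("tip+x",(235.3,167.2),(344,170)),("tip-x",(274.8,173.2),(344.4,223.8)),("seal",(238.3,187),(246.7,183.7))):
    x,e=tri(ray(cs,*a),ray(ct,*b)); print(n,x.round(4),np.round(e,4))
print("bartop@.081",plane(ct,348.3,195.8,.081),plane(cs,255.7,161.7,.081))
print("seal@.167",plane(ct,246.7,183.7,.167),plane(cs,238.3,187,.167))
# dark disc mask
for n,c,roi in(("s",cs,(230,178,248,196)),("t",ct,(236,172,258,195))):
    x0,y0,x1,y1=roi;g=cv2.cvtColor(c["color"][y0:y1,x0:x1],cv2.COLOR_BGR2GRAY)
    m=(g<75).astype(np.uint8);k,l,s,ce=cv2.connectedComponentsWithStats(m)
    i=1+s[1:,4].argmax();p=ce[i]+[x0,y0];print(n,p,s[i],plane(c,*p,.167))
# cap body centre from blue bounding, tank corners top view at z=.06
for u,v in((173,62),(490,148),(395,500),(75,413)): print("tank",plane(ct,200+u/6,140+v/6,.06).round(3))
for u,v in((208,125),(428,185)): print("plug",plane(ct,200+u/6,140+v/6,.078).round(3))
E
```

```text
bartop [ 0.4978 -0.3049  0.0763] [0.0015 0.0015]
tip+x [ 0.5872 -0.302   0.0408] [0.0003 0.0003]
tip-x [ 0.4091 -0.3034  0.0253] [0.0005 0.0005]
seal [0.5294 0.0192 0.1624] [0.0006 0.0006]
bartop@.081 [ 0.49892044 -0.3036342   0.081     ] [ 0.49568111 -0.29714109  0.081     ]
seal@.167 [0.52947695 0.01916471 0.167     ] [0.52790929 0.02572959 0.167     ]
s [237.5  186.88] [ 4  6  8  7 50] [0.5308275  0.02541632 0.167     ]
t [246.22580645 183.0483871 ] [ 6  7  9  9 62] [0.53141171 0.0205605  0.167     ]
tank [0.65  0.078 0.06 ]
tank [ 0.603 -0.094  0.06 ]
tank [ 0.412 -0.041  0.06 ]
tank [0.459 0.131 0.06 ]
plug [0.612 0.059 0.078]
plug [ 0.58  -0.059  0.078]
```

```bash
python3 - <<'E'
from h import *
from scipy.spatial.transform import Rotation as R
s=manip.get_state(); M=R.from_rotvec(s["eef_rot"]).as_matrix(); print(M.round(4))
d=np.array([.498,-.303,.18])-s["eef_pos"]; print((M.T@d*1000).round(1),s["t"])
E
```

```text
[[-9.219e-01 -1.000e-04  3.874e-01]
 [-3.874e-01  4.000e-04 -9.219e-01]
 [-0.000e+00 -1.000e+00 -4.000e-04]]
[-341.7   65.2 -152.6] 0.35
```

Emit:
apply_moves:
  steps:
    - {"slide": [-40, 4, -18], "turn": 0}
    - {"slide": [-40, 4, -18], "turn": 0}
    - {"slide": [-40, 4, -18], "turn": 0}
    - {"slide": [-40, 4, -18], "turn": 0}
    - {"slide": [-40, 4, -18], "turn": 0}
    - {"slide": [-40, 4, -18], "turn": 0}
    - {"slide": [-35, 4, -18], "turn": 0}
    - {"slide": [-20, 0, -8], "turn": 0}
  jaw: 0

```text
t: 1.15
eef_pos: [0.4635, -0.3357, 0.2168]
eef_rot: [-0.406, 2.003, -2.001]
contact_force: [-0.0, -0.3, -0.3]
opening: 0.0852
```

Emit:
apply_moves:
  steps:
    - {"slide": [0, 0, 0], "turn": 7.5}
    - {"slide": [0, 0, 0], "turn": 7.5}
    - {"slide": [0, 0, 0], "turn": 7.5}
    - {"slide": [0, 0, 0], "turn": 0}
    - {"slide": [0, 0, 0], "turn": 0}
    - {"slide": [0, 0, 0], "turn": 0}
    - {"slide": [0, 0, 0], "turn": 0}
    - {"slide": [0, 0, 0], "turn": 0}

```text
t: 1.95
eef_pos: [0.4621, -0.3384, 0.2173]
eef_rot: [-0.006, 2.219, -2.218]
contact_force: [0.5, 0.3, -0.0]
opening: 0.0853
```

```bash
cat > g.py <<'E'
from h import *
from scipy.spatial.transform import Rotation as R
import sys
def go(x,y,z):
    s=manip.get_state(); M=R.from_rotvec(s["eef_rot"]).as_matrix()
    print("t",round(s["t"],2),"pos",s["eef_pos"].round(4),"F",s["contact_force"].round(2),"T",s["torque"].round(2),"open",round(s["opening"],4),"zhead",np.degrees(np.arctan2(M[1,2],M[0,2])).round(2),"q6",s["q"][5].round(2))
    print("slide",(M.T@(np.array([x,y,z])-s["eef_pos"])*1000).round(1))
if __name__=="__main__": go(*map(float,sys.argv[1:4]))
E
python3 g.py .498 -.303 .12; python3 - <<'E'
from h import *
c=manip.camera("wrist");cv2.imwrite("pics/wrist2.png",c["color"])
for p in([.498,-.303,.081],[.587,-.302,.041],[.409,-.303,.025]):print(proj(c,p,True))
E
```

```text
t 1.95 pos [ 0.4621 -0.3384  0.2173] F [ 0.5   0.26 -0.  ] T [ 0.01 -0.06  0.02] open 0.0853 zhead -89.67 q6 0.91
slide [-36.1  97.3 -35.2]
(np.float64(217.08507821980123), np.float64(147.92287062777586))
(np.float64(220.78342895494748), np.float64(56.851465327776936))
(np.float64(225.32887503520806), np.float64(217.96229906068652))
```

View pics/wrist2.png

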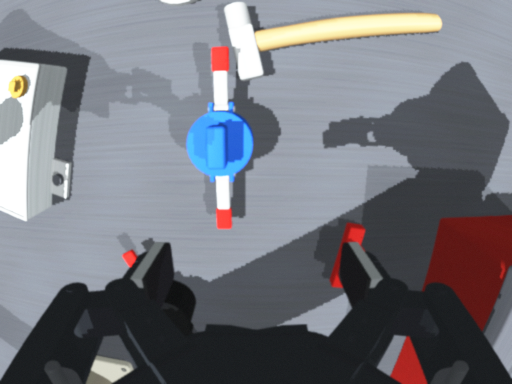

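Emit:
apply_moves:
  steps:
    - {"slide": [-9, 10, -9], "turn": 0}
    - {"slide": [-9, 10, -9], "turn": 0}
    - {"slide": [-9, 10, -9], "turn": 0}
    - {"slide": [-9, 10, -8], "turn": 0}
    - {"slide": [0, 20, 0], "turn": 0}
    - {"slide": [0, 20, 0], "turn": 0}
    - {"slide": [0, 17, 0], "turn": 0}
    - {"slide": [0, 0, 0], "turn": 0}

```text
t: 2.8
eef_pos: [0.497, -0.3014, 0.1173]
eef_rot: [-0.012, 2.224, -2.217]
contact_force: [-0.5, 0.6, -0.5]
opening: 0.0854
```

```bash
python3 g.py .498 -.303 .07; python3 - <<'E'
from h import *
c=manip.camera("wrist");cv2.imwrite("pics/wrist3.png",c["color"])
for p in([.498,-.303,.081],[.587,-.302,.041],[.409,-.303,.025]):print(proj(c,p,True))
E
```

```text
t 2.8 pos [ 0.497  -0.3014  0.1173] F [-0.54  0.59 -0.46] T [-0.01  0.03  0.04] open 0.0854 zhead -89.66 q6 1.0
slide [-1.2 47.3  1.8]
(np.float64(259.31190060962393), np.float64(228.38804768366916))
(np.float64(258.42660570350836), np.float64(80.85681046723614))
(np.float64(257.74216471983584), np.float64(293.56284287875036))
```

View pics/wrist3.png

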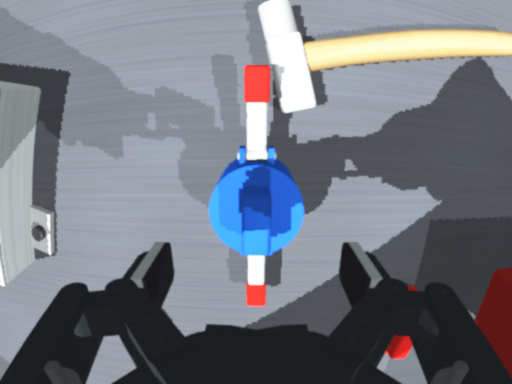

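Emit:
apply_moves:
  steps:
    - {"slide": [-1, 12, 1], "turn": 0}
    - {"slide": [0, 12, 0], "turn": 0}
    - {"slide": [0, 12, 0], "turn": 0}
    - {"slide": [0, 8, 0], "turn": 0}
    - {"slide": [0, 3, 0], "turn": 0}
    - {"slide": [0, 0, 0], "turn": 0}
    - {"slide": [0, 0, 0], "turn": 0}
    - {"slide": [0, 0, 0], "turn": 0}

```text
t: 3.65
eef_pos: [0.4993, -0.3044, 0.0738]
eef_rot: [-0.005, 2.218, -2.219]
contact_force: [-0.3, 0.7, 0.0]
opening: 0.0857
```

Emit:
apply_moves:
  steps:
    - {"slide": [0, 0, 0], "turn": 0}
    - {"slide": [0, 0, 0], "turn": 0}
    - {"slide": [0, 0, 0], "turn": 0}
    - {"slide": [0, 0, 0], "turn": 0}
    - {"slide": [0, 0, 0], "turn": 0}
    - {"slide": [0, 0, 0], "turn": 0}
    - {"slide": [0, 0, 0], "turn": 0}
    - {"slide": [0, 0, 0], "turn": 0}
  jaw: 1
  force: 80

```text
t: 4.45
eef_pos: [0.4989, -0.304, 0.0733]
eef_rot: [-0.006, 2.219, -2.219]
contact_force: [-0.4, 1.9, 0.8]
opening: 0.0159
```

```bash
python3 g.py .498 -.303 .07
```

```text
t 4.45 pos [ 0.4989 -0.304   0.0733] F [-0.44  1.91  0.79] T [ 0.31  0.05 -0.01] open 0.0159 zhead -89.71 q6 1.0
slide [ 0.9  3.3 -1. ]
```

Emit:
apply_moves:
  steps:
    - {"slide": [0, -10, 0], "turn": 0}
    - {"slide": [0, -20, 0], "turn": 0}
    - {"slide": [0, -30, 0], "turn": 0}
    - {"slide": [0, -35, 0], "turn": 0}
    - {"slide": [0, -35, 0], "turn": 0}
    - {"slide": [0, -35, 0], "turn": 0}
    - {"slide": [0, -25, 0], "turn": 0}
    - {"slide": [0, -10, 0], "turn": 0}

```text
t: 5.25
eef_pos: [0.4998, -0.3048, 0.2765]
eef_rot: [-0.001, 2.214, -2.22]
contact_force: [0.2, 0.5, -3.1]
opening: 0.0165
```

```bash
python3 g.py .531 0.02 .272; python3 - <<'E'
from h import *
c=manip.camera("wrist");cv2.imwrite("pics/wrist4.png",c["color"])
E
```

```text
t 5.25 pos [ 0.4998 -0.3048  0.2765] F [ 0.23  0.47 -3.08] T [-0.02  0.02 -0.02] open 0.0165 zhead -89.71 q6 1.0
slide [ -32.8    3.8 -324.7]
```

View pics/wrist4.png

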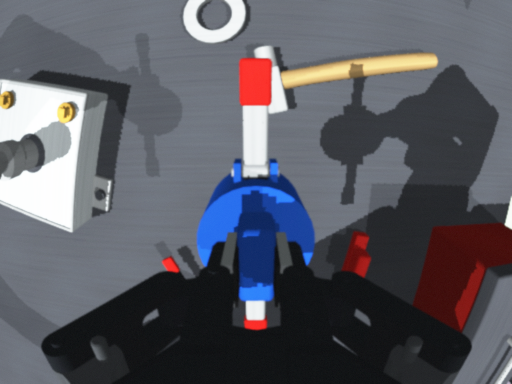

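Emit:
apply_moves:
  steps:
    - {"slide": [-2, 0, -20], "turn": 0}
    - {"slide": [-5, 0, -45], "turn": 0}
    - {"slide": [-5, 0, -48], "turn": 0}
    - {"slide": [-5, 0, -48], "turn": 0}
    - {"slide": [-5, 0, -48], "turn": 0}
    - {"slide": [-5, 0, -48], "turn": 0}
    - {"slide": [-4, 0, -42], "turn": 0}
    - {"slide": [-2, 0, -23], "turn": 0}

```text
t: 6.1
eef_pos: [0.5293, 0.0209, 0.2717]
eef_rot: [-0.011, 2.22, -2.219]
contact_force: [0.4, -1.2, -4.0]
opening: 0.0165
```

Emit:
apply_moves:
  steps:
    - {"slide": [0, 0, 0], "turn": 0}
    - {"slide": [0, 0, 0], "turn": 0}
    - {"slide": [0, 0, 0], "turn": 0}
    - {"slide": [0, 0, 0], "turn": 0}
    - {"slide": [0, 0, 0], "turn": 0}
    - {"slide": [0, 0, 0], "turn": 0}
    - {"slide": [0, 0, 0], "turn": 0}
    - {"slide": [0, 0, 0], "turn": 0}

```text
t: 6.9
eef_pos: [0.5304, 0.0178, 0.2734]
eef_rot: [-0.005, 2.219, -2.219]
contact_force: [0.2, -0.1, -3.0]
opening: 0.0164
```

```bash
python3 g.py .531 0.02 .272; python3 - <<'E'
from h import *
cs=manip.camera("side");ct=manip.camera("top")
for n,c,roi in(("side",cs,(190,110,290,210)),("top",ct,(190,130,310,230))):
    x0,y0,x1,y1=roi
    cv2.imwrite(f"pics/{n}5.png",cv2.resize(c["color"][y0:y1,x0:x1],None,fx=6,fy=6,interpolation=cv2.INTER_CUBIC))
    for col in("red","blue"): 
        for b in blobs(c["color"],col,roi): print(n,col,b[0].round(1),b[1])
E
```

```text
t 6.9 pos [0.5304 0.0178 0.2734] F [ 0.22 -0.07 -3.04] T [-0.02  0.02  0.02] open 0.0164 zhead -89.73 q6 1.58
slide [-0.6  1.4 -2.2]
side red [285.2 133.5] [ 90  10  10  27 228]
side red [285.4 157.2] [90 42 10 11 78]
side red [213. 166.] [20 54  7  5 29]
side red [263.8 173.8] [70 62  8  5 29]
side red [287.  189.6] [94 78  6  4 20]
side blue [238.1 171.9] [ 35  47  26  27 404]
top blue [247.5 189.7] [48 56 20  8 71]
```

View pics/side5.png

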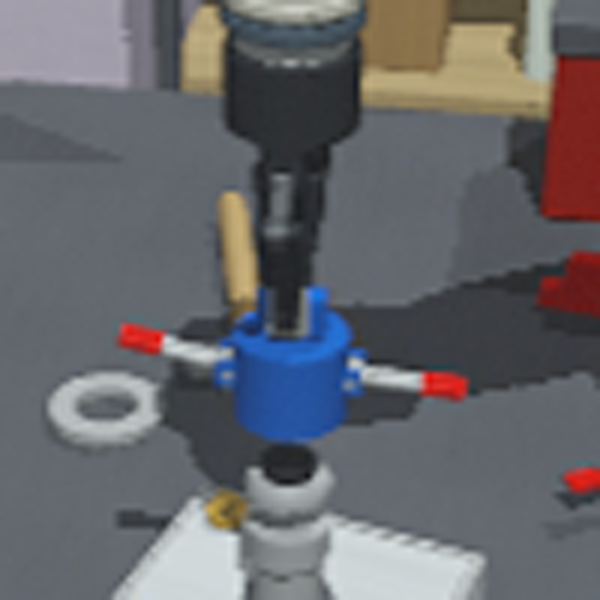

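View pics/top5.png

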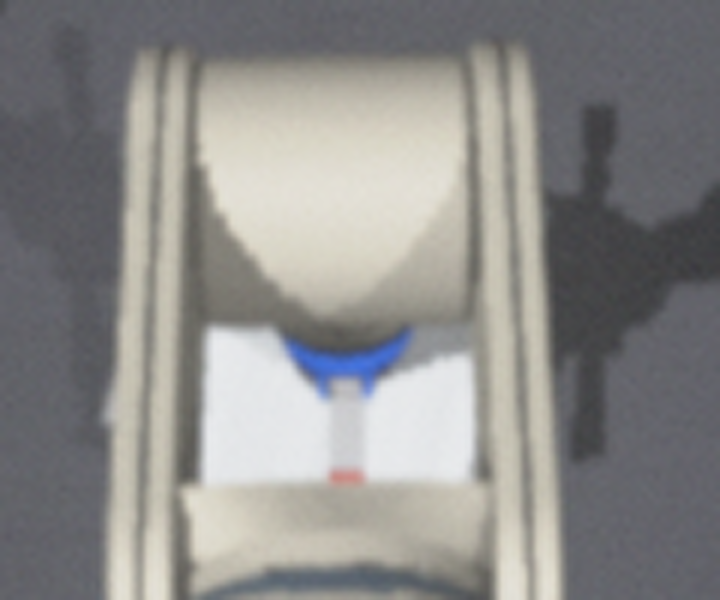

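Emit:
apply_moves:
  steps:
    - {"slide": [-1, 6, -2], "turn": 0}
    - {"slide": [0, 8, 0], "turn": 0}
    - {"slide": [0, 8, 0], "turn": 0}
    - {"slide": [0, 8, 0], "turn": 0}
    - {"slide": [0, 3, 0], "turn": 0}
    - {"slide": [0, 0, 0], "turn": 0}
    - {"slide": [0, 0, 0], "turn": 0}
    - {"slide": [0, 0, 0], "turn": 0}

```text
t: 7.8
eef_pos: [0.5316, 0.02, 0.2407]
eef_rot: [-0.005, 2.219, -2.219]
contact_force: [-0.5, -0.7, -4.0]
opening: 0.0164
```

```bash
python3 g.py .5315 0.02 .224; python3 - <<'E'
from h import *
cs=manip.camera("side")
x0,y0,x1,y1=(190,110,290,210)
cv2.imwrite("pics/side6.png",cv2.resize(cs["color"][y0:y1,x0:x1],None,fx=6,fy=6,interpolation=cv2.INTER_CUBIC))
E
```

```text
t 7.8 pos [0.5316 0.02   0.2407] F [-0.52 -0.69 -4.01] T [-0.05  0.   -0.04] open 0.0164 zhead -89.71 q6 1.58
slide [ 0.1 16.7  0. ]
```

View pics/side6.png

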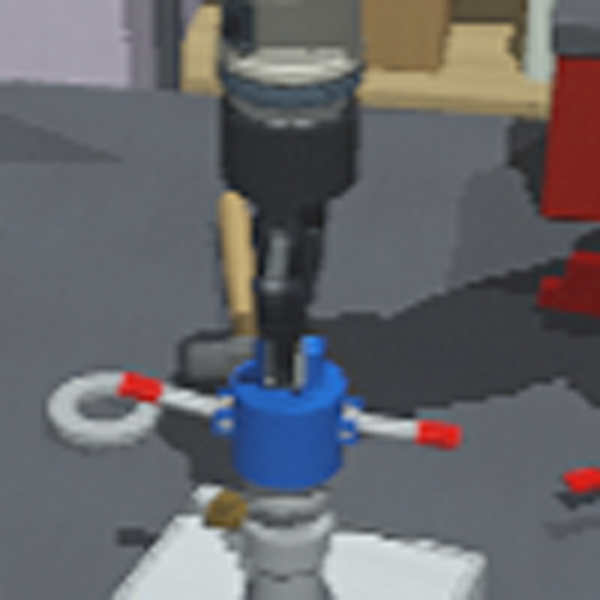

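Emit:
apply_moves:
  steps:
    - {"slide": [0, 3, 0], "turn": 0}
    - {"slide": [0, 3, 0], "turn": 0}
    - {"slide": [0, 2, 0], "turn": 0}
    - {"slide": [0, 2, 0], "turn": 0}
    - {"slide": [0, 2, 0], "turn": 0}
    - {"slide": [0, 2, 0], "turn": 0}
    - {"slide": [0, 0, 0], "turn": 0}
    - {"slide": [0, 0, 0], "turn": 0}

```text
t: 8.65
eef_pos: [0.5314, 0.02, 0.2263]
eef_rot: [-0.006, 2.219, -2.219]
contact_force: [0.2, -0.7, -3.4]
opening: 0.016
```

```bash
python3 g.py .5315 0.02 .193
```

```text
t 8.65 pos [0.5314 0.02   0.2263] F [ 0.18 -0.65 -3.37] T [-0.01 -0.02  0.04] open 0.016 zhead -89.71 q6 1.58
slide [-0.1 33.3  0. ]
```

Mouth is ~7 mm below the rim (past the taper) with no side force. Continue down to just before the seal.

Emit:
apply_moves:
  steps:
    - {"slide": [0, 4, 0], "turn": 0}
    - {"slide": [0, 4, 0], "turn": 0}
    - {"slide": [0, 4, 0], "turn": 0}
    - {"slide": [0, 4, 0], "turn": 0}
    - {"slide": [0, 4, 0], "turn": 0}
    - {"slide": [0, 4, 0], "turn": 0}
    - {"slide": [0, 2, 0], "turn": 0}
    - {"slide": [0, 0, 0], "turn": 0}

```text
t: 9.45
eef_pos: [0.5312, 0.02, 0.1999]
eef_rot: [-0.006, 2.219, -2.219]
contact_force: [-0.4, -0.7, -3.7]
opening: 0.0162
```

```bash
python3 g.py .5315 0.02 .186
```

```text
t 9.45 pos [0.5312 0.02   0.1999] F [-0.37 -0.7  -3.69] T [-0.03 -0.01  0.03] open 0.0162 zhead -89.71 q6 1.58
slide [-0.3 13.9 -0. ]
```

Emit:
apply_moves:
  steps:
    - {"slide": [0, 2, 0], "turn": 0}
    - {"slide": [0, 2, 0], "turn": 0}
    - {"slide": [0, 1.5, 0], "turn": 0}
    - {"slide": [0, 1.5, 0], "turn": 0}
    - {"slide": [0, 1, 0], "turn": 0}
    - {"slide": [0, 1, 0], "turn": 0}
    - {"slide": [0, 1, 0], "turn": 0}
    - {"slide": [0, 0, 0], "turn": 0}

```text
t: 10.25
eef_pos: [0.5314, 0.0201, 0.1912]
eef_rot: [-0.005, 2.219, -2.219]
contact_force: [-2.9, 0.9, 5.7]
opening: 0.0164
```

```bash
python3 g.py .5315 0.02 .186
```

```text
t 10.25 pos [0.5314 0.0201 0.1912] F [-2.93  0.91  5.69] T [-0.02  0.57 -0.01] open 0.0164 zhead -89.71 q6 1.58
slide [-0.1  5.2  0.1]
```

Emit:
apply_moves:
  steps:
    - {"slide": [0, 1, 0], "turn": 0}
    - {"slide": [0, 1, 0], "turn": 0}
    - {"slide": [0, 1, 0], "turn": 0}
    - {"slide": [0, 0, 0], "turn": 0}
    - {"slide": [0, 0, 0], "turn": 0}
    - {"slide": [0, 0, 0], "turn": 0}
    - {"slide": [0, 0, 0], "turn": 0}
    - {"slide": [0, 0, 0], "turn": 0}

```text
t: 11.05
eef_pos: [0.5315, 0.0201, 0.1884]
eef_rot: [-0.005, 2.219, -2.219]
contact_force: [-3.7, 0.6, 6.2]
opening: 0.0165
```

```bash
python3 g.py .5315 0.02 .186
```

```text
t 11.05 pos [0.5315 0.0201 0.1884] F [-3.67  0.55  6.18] T [-0.02  0.7  -0.  ] open 0.0165 zhead -89.71 q6 1.58
slide [-0.   2.4  0.1]
```

Emit:
apply_moves:
  steps:
    - {"slide": [0.4, 0, 0], "turn": 0}
    - {"slide": [0, 1, 0], "turn": 0}
    - {"slide": [0, 0.5, 0], "turn": 0}
    - {"slide": [0, 0.5, 0], "turn": 0}
    - {"slide": [0, 0, 0], "turn": 0}
    - {"slide": [0, 0, 0], "turn": 0}
    - {"slide": [0, 0, 0], "turn": 0}
    - {"slide": [0, 0, 0], "turn": 0}

```text
t: 11.85
eef_pos: [0.5315, 0.0201, 0.1866]
eef_rot: [-0.004, 2.218, -2.218]
contact_force: [-3.4, 1.0, 7.4]
opening: 0.0162
```

```bash
python3 g.py .5315 0.02 .186
```

```text
t 11.85 pos [0.5315 0.0201 0.1866] F [-3.43  1.    7.4 ] T [0.04 0.62 0.  ] open 0.0162 zhead -89.71 q6 1.58
slide [-0.   0.6  0.1]
```

Emit:
apply_moves:
  steps:
    - {"slide": [0.4, 0.5, 0], "turn": 0}
    - {"slide": [0, 0.5, 0], "turn": 0}
    - {"slide": [0, 0, 0], "turn": 0}
    - {"slide": [0, 0, 0], "turn": 0}
    - {"slide": [0, 0, 0], "turn": 0}
    - {"slide": [0, 0, 0], "turn": 0}
    - {"slide": [0, 0, 0], "turn": 0}
    - {"slide": [0, 0, 0], "turn": 0}

```text
t: 12.65
eef_pos: [0.5314, 0.0201, 0.1861]
eef_rot: [-0.003, 2.218, -2.218]
contact_force: [-2.1, 0.2, 11.8]
opening: 0.0165
```

```bash
python3 g.py .5315 0.02 .186
```

```text
t 12.65 pos [0.5314 0.0201 0.1861] F [-2.13  0.21 11.82] T [ 0.06  0.65 -0.03] open 0.0165 zhead -89.7 q6 1.58
slide [-0.1  0.1  0.1]
```

Force rises now (11.8 N), so it's near the hard stop. Press a bit more.

Emit:
apply_moves:
  steps:
    - {"slide": [0, 0.5, 0], "turn": 0}
    - {"slide": [0, 0.5, 0], "turn": 0}
    - {"slide": [0, 0.5, 0], "turn": 0}
    - {"slide": [0, 0, 0], "turn": 0}
    - {"slide": [0, 0, 0], "turn": 0}
    - {"slide": [0, 0, 0], "turn": 0}
    - {"slide": [0, 0, 0], "turn": 0}
    - {"slide": [0, 0, 0], "turn": 0}

```text
t: 13.45
eef_pos: [0.5315, 0.0201, 0.1859]
eef_rot: [-0.003, 2.218, -2.217]
contact_force: [-8.8, 1.2, 25.2]
opening: 0.0166
```

```bash
python3 g.py .5315 0.02 .186
```

```text
t 13.45 pos [0.5315 0.0201 0.1859] F [-8.79  1.23 25.2 ] T [-0.08  1.49 -0.03] open 0.0166 zhead -89.7 q6 1.58
slide [ 0.  -0.1  0.1]
```

Emit:
apply_moves:
  steps:
    - {"slide": [0, -0.5, 0], "turn": 0}
    - {"slide": [0, -0.5, 0], "turn": 0}
    - {"slide": [0, -0.5, 0], "turn": 0}
    - {"slide": [0, 0, 0], "turn": 0}
    - {"slide": [0, 0, 0], "turn": 0}
    - {"slide": [0, 0, 0], "turn": 0}
    - {"slide": [0, 0, 0], "turn": 0}
    - {"slide": [0, 0, 0], "turn": 0}

```text
t: 14.25
eef_pos: [0.5314, 0.0201, 0.186]
eef_rot: [-0.003, 2.218, -2.218]
contact_force: [-2.9, 1.3, 11.6]
opening: 0.0167
```

Emit:
apply_moves:
  steps:
    - {"slide": [0, 0, 0], "turn": 0}
    - {"slide": [0, 0, 0], "turn": 0}
    - {"slide": [0, 0, 0], "turn": 0}
    - {"slide": [0, 0, 0], "turn": 0}
    - {"slide": [0, 0, 0], "turn": 0}
    - {"slide": [0, 0, 0], "turn": 0}
    - {"slide": [0, -5, 0], "turn": 0}
    - {"slide": [0, -10, 0], "turn": 0}
  jaw: 0

```text
t: 15.05
eef_pos: [0.5301, 0.02, 0.1992]
eef_rot: [-0.007, 2.22, -2.22]
contact_force: [0.1, 0.7, 0.4]
opening: 0.0855
```

Emit:
apply_moves:
  steps:
    - {"slide": [0, -15, 0], "turn": 0}
    - {"slide": [0, -15, 0], "turn": 0}
    - {"slide": [0, -15, 0], "turn": 0}
    - {"slide": [0, -15, 0], "turn": 0}
    - {"slide": [0, -15, 0], "turn": 0}
    - {"slide": [0, -10, 0], "turn": 0}
    - {"slide": [0, 0, 0], "turn": 0}
    - {"slide": [0, 0, 0], "turn": 0}

```text
t: 15.85
eef_pos: [0.5305, 0.02, 0.2843]
eef_rot: [-0.005, 2.219, -2.219]
contact_force: [-0.2, 0.0, 0.4]
opening: 0.0854
```

```bash
python3 g.py .5315 0.02 .186; python3 - <<'E'
from h import *
cs=manip.camera("side");cw=manip.camera("wrist")
x0,y0,x1,y1=(190,110,290,210)
cv2.imwrite("pics/side7.png",cv2.resize(cs["color"][y0:y1,x0:x1],None,fx=6,fy=6,interpolation=cv2.INTER_CUBIC))
cv2.imwrite("pics/wrist7.png",cw["color"])
for col in("red","blue"): 
    for b in blobs(cs["color"],col,(190,140,290,210)): print(col,b[0].round(1),b[1])
    for b in blobs(cw["color"],col,(150,0,350,384),30): print("w",col,b[0].round(1),b[1])
for z in(-.012,.004): print(proj(cs,[.6315-.0,.02,.142-z]),proj(cs,[.4315,.02,.142-z]))
print(proj(cs,[.5305,.02,.194]))
for s in(1,-1):
    for a in(-.2,0,.1): print(s,a,proj(cs,[.5305+s*(.0355+.060*np.cos(a)),.02,.142-.060*np.sin(a)]))
E
```

```text
t 15.85 pos [0.5305 0.02   0.2843] F [-0.16  0.03  0.39] T [-0.01  0.04 -0.03] open 0.0854 zhead -89.7 q6 1.58
slide [-1.  98.3  0. ]
red [284.8 142.8] [90  0 10  7 62]
red [285.3 157.2] [90 12 10 11 79]
red [213.5 187. ] [20 45  8  5 26]
red [287.  189.6] [94 48  6  4 20]
red [262.1 194.4] [69 53  7  4 25]
w red [255.5  88.6] [ 95  75  22  30 544]
w red [255.5 266.2] [ 98 256  16  21 314]
blue [237.4 191. ] [ 36  39  24  25 424]
w blue [255.6 187.6] [  68  140   76   89 4671]
(np.float64(210.10070689098646), np.float64(186.59473071317834)) (np.float64(265.2581039651255), np.float64(191.360277975081))
(np.float64(210.27110218829625), np.float64(190.19060227015623)) (np.float64(265.0434539333875), np.float64(194.96656708528502))
(np.float64(237.84246896205894), np.float64(179.75844798147563))
1 -0.2 (np.float64(211.92650167990254), np.float64(186.77047909866917))
1 0 (np.float64(211.719877380686), np.float64(189.42604522295625))
1 0.1 (np.float64(211.86052076626007), np.float64(190.77126885432858))
-1 -0.2 (np.float64(263.9464426723816), np.float64(191.265161585127))
-1 0 (np.float64(264.1251157695891), np.float64(193.9852111595749))
-1 0.1 (np.float64(263.964835475376), np.float64(195.3197180174941))
```

View pics/side7.png

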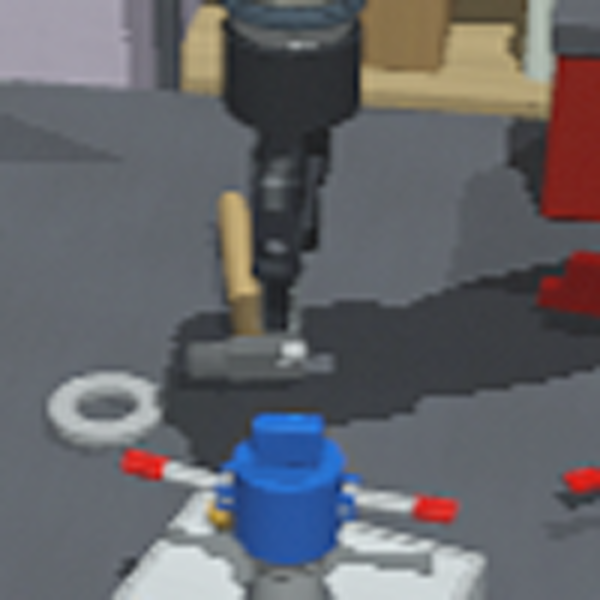

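View pics/wrist7.png

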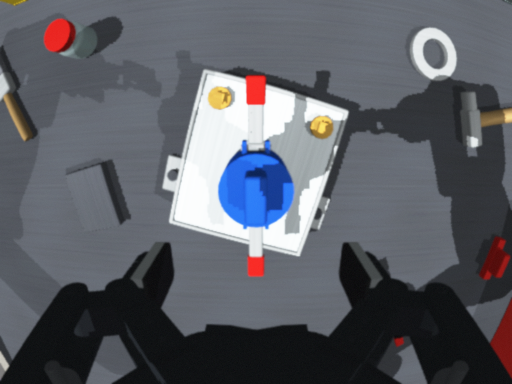

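Emit:
apply_moves:
  steps:
    - {"slide": [0, 0, 0], "turn": -8}
    - {"slide": [0, 0, 0], "turn": -8}
    - {"slide": [0, 0, 0], "turn": -8}
    - {"slide": [0, 0, 0], "turn": -8}
    - {"slide": [0, 0, 0], "turn": -8}
    - {"slide": [0, 0, 0], "turn": -8}
    - {"slide": [0, 0, 0], "turn": -8}
    - {"slide": [0, 0, 0], "turn": -8}

```text
t: 16.75
eef_pos: [0.5301, 0.0199, 0.2834]
eef_rot: [-0.968, 1.529, -1.527]
contact_force: [-0.2, 0.1, 0.3]
opening: 0.0852
```

Emit:
apply_moves:
  steps:
    - {"slide": [0, 0, 0], "turn": -8}
    - {"slide": [0, 0, 0], "turn": -8}
    - {"slide": [0, 0, 0], "turn": -8}
    - {"slide": [0, 0, 0], "turn": -2}
    - {"slide": [0, 0, 0], "turn": 0}
    - {"slide": [0, 0, 0], "turn": 0}
    - {"slide": [0, 0, 0], "turn": 0}
    - {"slide": [0, 0, 0], "turn": 0}

```text
t: 17.55
eef_pos: [0.5305, 0.02, 0.2842]
eef_rot: [-1.212, 1.206, -1.206]
contact_force: [0.5, 0.3, -0.3]
opening: 0.0852
```

```bash
python3 g.py .6365 0.02 .284; python3 - <<'E'
from h import *
cs=manip.camera("side")
x0,y0,x1,y1=(180,80,300,200)
im=cs["color"].copy()
cv2.imwrite("pics/side8.png",cv2.resize(im[y0:y1,x0:x1],None,fx=5,fy=5,interpolation=cv2.INTER_CUBIC))
p=manip.get_state()["eef_pos"]
for dz in(0,.03,.06,.09): 
  for dx in(-.06,0,.06): print(dz,dx,(np.array(proj(cs,p+[dx,0,dz]))-[x0,y0])*5)
E
```

```text
t 17.55 pos [0.5305 0.02   0.2842] F [ 0.51  0.34 -0.34] T [-0.01 -0.03 -0.04] open 0.0852 zhead 0.26 q6 0.01
slide [5.00e-01 1.00e-01 1.06e+02]
0 -0.06 [377.92239283 395.37734097]
0 0 [289.81502395 388.37590033]
0 0.06 [202.3896623  381.42865532]
0.03 -0.06 [379.40966091 356.53364553]
0.03 0 [290.0479878  349.58605758]
0.03 0.06 [201.3877939  342.69300742]
0.06 -0.06 [380.93985426 316.56884986]
0.06 0 [290.28764855 309.68114375]
0.06 0.06 [200.35723999 302.84827939]
0.09 -0.06 [382.51485847 275.43370776]
0.09 0 [290.53429916 268.61237613]
0.09 0.06 [199.29675067 261.84614661]
```

View pics/side8.png

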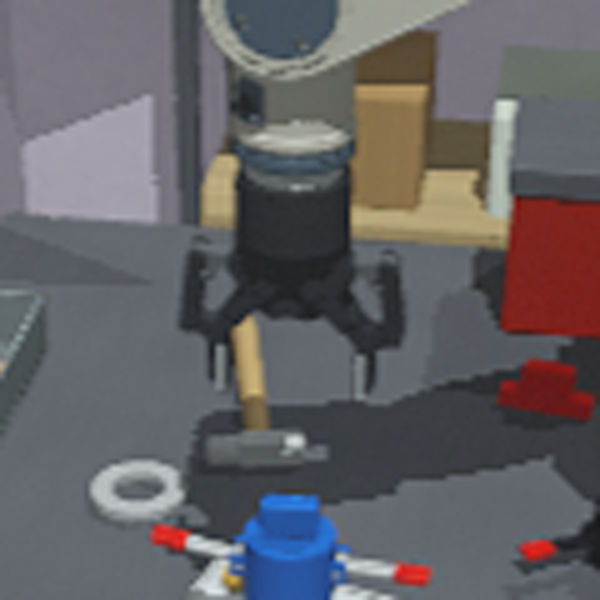

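Emit:
apply_moves:
  steps:
    - {"slide": [0, 0, 20], "turn": 0}
    - {"slide": [0, 0, 35], "turn": 0}
    - {"slide": [0, 0, 34], "turn": 0}
    - {"slide": [0, 0, 0], "turn": 8}
    - {"slide": [0, 0, 0], "turn": 8}
    - {"slide": [0, 0, 0], "turn": 8}
    - {"slide": [0, 0, 0], "turn": 8}
    - {"slide": [0, 0, 0], "turn": 8}
  jaw: 1
  force: 60

```text
t: 18.4
eef_pos: [0.6195, 0.0205, 0.2842]
eef_rot: [-0.793, 1.703, -1.703]
contact_force: [0.9, -0.0, 0.1]
opening: 0.0002
```

Emit:
apply_moves:
  steps:
    - {"slide": [0, 0, 0], "turn": 8}
    - {"slide": [0, 0, 0], "turn": 8}
    - {"slide": [0, 0, 0], "turn": 8}
    - {"slide": [0, 0, 0], "turn": 8}
    - {"slide": [0, 0, 0], "turn": 8}
    - {"slide": [0, 0, 0], "turn": 8}
    - {"slide": [0, 0, 0], "turn": 2}
    - {"slide": [0, 0, 0], "turn": 0}

```text
t: 19.2
eef_pos: [0.6196, 0.0205, 0.2843]
eef_rot: [-0.005, 2.219, -2.219]
contact_force: [-0.7, -1.0, -0.6]
opening: -0.0001
```

```bash
python3 g.py .619 0.02 .18; python3 - <<'E'
import numpy as np
L=42
for th in np.arange(0,1.41,.1):
    rho=L*np.cos(th)+3*np.sin(th);h=-L*np.sin(th)+3*np.cos(th)
    print(round(th,1),"TCPx",round(.566+rho/1e3+.011,4),"z",round(.142+h/1e3+.014,4))
E
```

```text
t 19.2 pos [0.6196 0.0205 0.2843] F [-0.7  -1.   -0.59] T [ 0.02 -0.04 -0.02] open -0.0001 zhead -89.73 q6 1.58
slide [  0.5 104.3   0.5]
0.0 TCPx 0.619 z 0.159
0.1 TCPx 0.6191 z 0.1548
0.2 TCPx 0.6188 z 0.1506
0.3 TCPx 0.618 z 0.1465
0.4 TCPx 0.6169 z 0.1424
0.5 TCPx 0.6153 z 0.1385
0.6 TCPx 0.6134 z 0.1348
0.7 TCPx 0.6111 z 0.1312
0.8 TCPx 0.6084 z 0.128
0.9 TCPx 0.6055 z 0.125
1.0 TCPx 0.6022 z 0.1223
1.1 TCPx 0.5987 z 0.1199
1.2 TCPx 0.595 z 0.1179
1.3 TCPx 0.5911 z 0.1163
1.4 TCPx 0.5871 z 0.1151
```

Emit:
apply_moves:
  steps:
    - {"slide": [0, 25, 0], "turn": 0}
    - {"slide": [0, 25, 0], "turn": 0}
    - {"slide": [0, 25, 0], "turn": 0}
    - {"slide": [0, 20, 0], "turn": 0}
    - {"slide": [0, 10, 0], "turn": 0}
    - {"slide": [0, 4, 0], "turn": 0}
    - {"slide": [0, 4, 0], "turn": 0}
    - {"slide": [0, 4, 0], "turn": 0}

```text
t: 20.0
eef_pos: [0.6205, 0.0204, 0.1683]
eef_rot: [-0.003, 2.217, -2.218]
contact_force: [1.1, -1.9, 2.7]
opening: 0.0001
```

Emit:
apply_moves:
  steps:
    - {"slide": [0, 4, 0], "turn": 0}
    - {"slide": [0, 4, 0], "turn": 0}
    - {"slide": [0, 4, 0], "turn": 0}
    - {"slide": [0, 4, 0], "turn": 0}
    - {"slide": [0.5, 2, 0], "turn": 0}
    - {"slide": [1, 2, 0], "turn": 0}
    - {"slide": [0.5, 2, 0], "turn": 0}
    - {"slide": [0.5, 2, 0], "turn": 0}

```text
t: 20.8
eef_pos: [0.6173, 0.0205, 0.1433]
eef_rot: [-0.005, 2.219, -2.219]
contact_force: [4.6, 0.3, 3.3]
opening: 0.0001
```

```bash
python3 g.py .6111 0.02 .1312;python3 - <<'E'
from h import *
cs=manip.camera("side");cw=manip.camera("wrist")
x0,y0,x1,y1=(180,110,280,210)
cv2.imwrite("pics/side9.png",cv2.resize(cs["color"][y0:y1,x0:x1],None,fx=6,fy=6,interpolation=cv2.INTER_CUBIC))
E
```

```text
t 20.8 pos [0.6173 0.0205 0.1433] F [4.59 0.31 3.29] T [-0.06 -0.68 -0.02] open 0.0001 zhead -89.71 q6 1.58
slide [ 6.2 12.1  0.4]
```

View pics/side9.png

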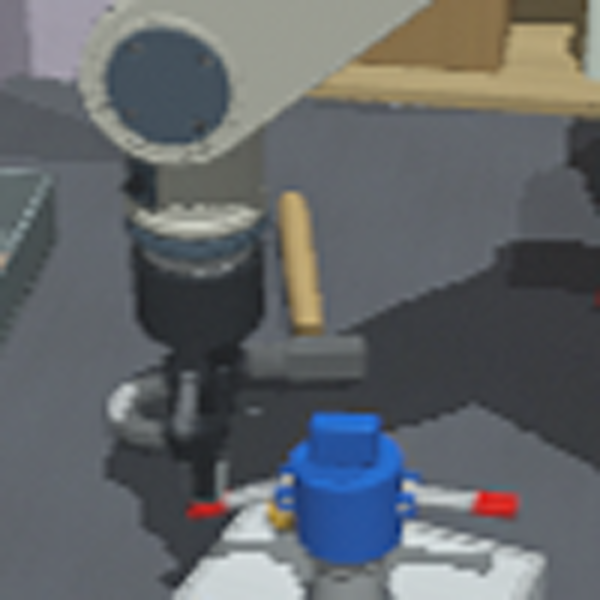

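Emit:
apply_moves:
  steps:
    - {"slide": [0.8, 2, 0], "turn": 0}
    - {"slide": [0.8, 2, 0], "turn": 0}
    - {"slide": [1, 1.9, 0], "turn": 0}
    - {"slide": [1, 1.9, 0], "turn": 0}
    - {"slide": [1.1, 1.8, 0], "turn": 0}
    - {"slide": [1.1, 1.8, 0], "turn": 0}
    - {"slide": [1.3, 1.6, 0], "turn": 0}
    - {"slide": [1.3, 1.6, 0], "turn": 0}

```text
t: 21.7
eef_pos: [0.6087, 0.0205, 0.1285]
eef_rot: [-0.005, 2.219, -2.219]
contact_force: [5.2, 0.5, 1.7]
opening: -0.0002
```

```bash
python3 g.py .6055 0.02 .125
```

```text
t 21.7 pos [0.6087 0.0205 0.1285] F [5.18 0.52 1.73] T [ 0.06 -0.83  0.01] open -0.0002 zhead -89.71 q6 1.58
slide [3.2 3.5 0.4]
```

Emit:
apply_moves:
  steps:
    - {"slide": [1.5, 1.6, 0], "turn": 0}
    - {"slide": [1.5, 1.5, 0], "turn": 0}
    - {"slide": [0, 0, 0], "turn": 0}
    - {"slide": [0, 0, 0], "turn": 0}
    - {"slide": [1.6, 1.4, 0], "turn": 0}
    - {"slide": [0, 0, 0], "turn": 0}
    - {"slide": [0, 0, 0], "turn": 0}
    - {"slide": [0, 0, 0], "turn": 0}

```text
t: 22.5
eef_pos: [0.6038, 0.0204, 0.124]
eef_rot: [-0.006, 2.219, -2.219]
contact_force: [4.4, 0.7, 0.2]
opening: 0.0004
```

```bash
cat >t.py <<'E'
from h import *
import sys
s=manip.get_state();p=s["eef_pos"];F=s["contact_force"];sg=float(sys.argv[1]);pin=float(sys.argv[2])
rho=(p[0]-pin)*sg-.011;h=p[2]-.014-.142
n=np.hypot(rho,h); th=np.arctan2(-h,rho)+np.arcsin(.003/n)
print("t",s["t"].round(2),"rho,h",rho.round(4),h.round(4),"L",n.round(4),"theta",th.round(3),"F",F.round(2),"torque",(rho*F[2]-h*F[0]*sg).round(3))
E
python3 t.py 1 .566; python3 g.py .6022 0.02 .1223
```

```text
t 22.5 pos [0.6038 0.0204 0.124 ] F [4.42 0.71 0.23] T [ 0.07 -0.75 -0.02] open 0.0004 zhead -89.71 q6 1.58
slide [1.6 1.7 0.4]Traceback (most recent call last):
  File "t.py", line 6, in <module>
    print("t",s["t"].round(2),"rho,h",rho.round(4),h.round(4),"L",n.round(4),"theta",th.round(3),"F",F.round(2),"torque",(rho*F[2]-h*F[0]*sg).round(3))
              ^^^^^^^^^^^^
AttributeError: 'float' object has no attribute 'round'
```

Emit:
apply_moves:
  steps:
    - {"slide": [1.6, 1.3, 0], "turn": 0}
    - {"slide": [0, 0, 0], "turn": 0}
    - {"slide": [0, 0, 0], "turn": 0}
    - {"slide": [0, 0, 0], "turn": 0}
    - {"slide": [0, 0, 0], "turn": 0}
    - {"slide": [0, 0, 0], "turn": 0}
    - {"slide": [0, 0, 0], "turn": 0}
    - {"slide": [0, 0, 0], "turn": 0}

```text
t: 23.3
eef_pos: [0.6024, 0.0204, 0.1229]
eef_rot: [-0.006, 2.219, -2.219]
contact_force: [4.3, 0.1, -0.2]
opening: 0.0001
```

```bash
sed -i 's/s\["t"\].round(2)/round(s["t"],2)/' t.py
python3 t.py 1 .566
```

```text
t 23.3 rho,h 0.0254 -0.0331 L 0.0417 theta 0.989 F [ 4.34  0.15 -0.22] torque 0.138
```

Emit:
apply_moves:
  steps:
    - {"slide": [0.7, 0.5, 0], "turn": 0}
    - {"slide": [0, 0, 0], "turn": 0}
    - {"slide": [0, 0, 0], "turn": 0}
    - {"slide": [0, 0, 0], "turn": 0}
    - {"slide": [0, 0, 0], "turn": 0}
    - {"slide": [0, 0, 0], "turn": 0}
    - {"slide": [0, 0, 0], "turn": 0}
    - {"slide": [0, 0, 0], "turn": 0}

```text
t: 24.1
eef_pos: [0.6019, 0.0203, 0.1225]
eef_rot: [-0.005, 2.219, -2.219]
contact_force: [5.1, 0.5, 0.7]
opening: 0.0003
```

```bash
python3 t.py 1 .566
```

```text
t 24.1 rho,h 0.0249 -0.0335 L 0.0418 theta 1.003 F [5.06 0.45 0.71] torque 0.187
```

Emit:
apply_moves:
  steps:
    - {"slide": [0.7, 0.5, 0], "turn": 0}
    - {"slide": [0, 0, 0], "turn": 0}
    - {"slide": [0, 0, 0], "turn": 0}
    - {"slide": [0, 0, 0], "turn": 0}
    - {"slide": [0, 0, 0], "turn": 0}
    - {"slide": [0, 0, 0], "turn": 0}
    - {"slide": [0, 0, 0], "turn": 0}
    - {"slide": [0, 0, 0], "turn": 0}

```text
t: 24.9
eef_pos: [0.6013, 0.0204, 0.122]
eef_rot: [-0.005, 2.219, -2.219]
contact_force: [5.3, 1.2, 0.3]
opening: 0.0003
```

```bash
python3 t.py 1 .566
```

```text
t 24.9 rho,h 0.0243 -0.034 L 0.0418 theta 1.021 F [5.27 1.15 0.31] torque 0.187
```

Emit:
apply_moves:
  steps:
    - {"slide": [0.8, 0.6, 0], "turn": 0}
    - {"slide": [0, 0, 0], "turn": 0}
    - {"slide": [0, 0, 0], "turn": 0}
    - {"slide": [0, 0, 0], "turn": 0}
    - {"slide": [0, 0, 0], "turn": 0}
    - {"slide": [0, 0, 0], "turn": 0}
    - {"slide": [0, 0, 0], "turn": 0}
    - {"slide": [0, 0, 0], "turn": 0}

```text
t: 25.7
eef_pos: [0.6005, 0.0204, 0.1214]
eef_rot: [-0.005, 2.219, -2.219]
contact_force: [5.7, 0.6, 0.2]
opening: 0.0
```

```bash
python3 t.py 1 .566
```

```text
t 25.7 rho,h 0.0235 -0.0346 L 0.0418 theta 1.046 F [5.65 0.58 0.23] torque 0.201
```

Emit:
apply_moves:
  steps:
    - {"slide": [0.8, 0.6, 0], "turn": 0}
    - {"slide": [0, 0, 0], "turn": 0}
    - {"slide": [0, 0, 0], "turn": 0}
    - {"slide": [0, 0, 0], "turn": 0}
    - {"slide": [0, 0, 0], "turn": 0}
    - {"slide": [0, 0, 0], "turn": 0}
    - {"slide": [0, 0, 0], "turn": 0}
    - {"slide": [0, 0, 0], "turn": 0}

```text
t: 26.5
eef_pos: [0.5997, 0.0203, 0.1208]
eef_rot: [-0.005, 2.219, -2.219]
contact_force: [5.6, 1.6, 0.5]
opening: -0.0002
```

```bash
python3 t.py 1 .566
```

```text
t 26.5 rho,h 0.0227 -0.0352 L 0.0419 theta 1.07 F [5.57 1.57 0.52] torque 0.208
```

Emit:
apply_moves:
  steps:
    - {"slide": [0.9, 0.6, 0], "turn": 0}
    - {"slide": [0, 0, 0], "turn": 0}
    - {"slide": [0, 0, 0], "turn": 0}
    - {"slide": [0, 0, 0], "turn": 0}
    - {"slide": [0, 0, 0], "turn": 0}
    - {"slide": [0, 0, 0], "turn": 0}
    - {"slide": [0, 0, 0], "turn": 0}
    - {"slide": [0, 0, 0], "turn": 0}

```text
t: 27.3
eef_pos: [0.5988, 0.0204, 0.1202]
eef_rot: [-0.005, 2.219, -2.219]
contact_force: [5.6, 0.7, -1.4]
opening: 0.0
```

```bash
python3 t.py 1 .566
```

```text
t 27.3 rho,h 0.0218 -0.0358 L 0.0419 theta 1.097 F [ 5.64  0.73 -1.35] torque 0.173
```

Emit:
apply_moves:
  steps:
    - {"slide": [0.9, 0.5, 0], "turn": 0}
    - {"slide": [0, 0, 0], "turn": 0}
    - {"slide": [0, 0, 0], "turn": 0}
    - {"slide": [0, 0, 0], "turn": 0}
    - {"slide": [0, 0, 0], "turn": 0}
    - {"slide": [0, 0, 0], "turn": 0}
    - {"slide": [0, 0, 0], "turn": 0}
    - {"slide": [0, 0, 0], "turn": 0}

```text
t: 28.1
eef_pos: [0.5979, 0.0204, 0.1196]
eef_rot: [-0.005, 2.219, -2.219]
contact_force: [5.0, -0.3, -0.8]
opening: -0.0001
```

```bash
python3 t.py 1 .566
```

```text
t 28.1 rho,h 0.0209 -0.0364 L 0.042 theta 1.121 F [ 4.95 -0.29 -0.85] torque 0.163
```

Emit:
apply_moves:
  steps:
    - {"slide": [0.9, 0.5, 0], "turn": 0}
    - {"slide": [0, 0, 0], "turn": 0}
    - {"slide": [0, 0, 0], "turn": 0}
    - {"slide": [0, 0, 0], "turn": 0}
    - {"slide": [0, 0, 0], "turn": 0}
    - {"slide": [0, 0, 0], "turn": 0}
    - {"slide": [0, 0, 0], "turn": 0}
    - {"slide": [0, 0, 0], "turn": 0}

```text
t: 28.9
eef_pos: [0.597, 0.0204, 0.1191]
eef_rot: [-0.005, 2.219, -2.219]
contact_force: [5.4, 0.1, -1.8]
opening: 0.0001
```

```bash
python3 t.py 1 .566
```

```text
t 28.9 rho,h 0.02 -0.0369 L 0.042 theta 1.146 F [ 5.39  0.08 -1.85] torque 0.162
```

Emit:
apply_moves:
  steps:
    - {"slide": [0.9, 0.4, 0], "turn": 0}
    - {"slide": [0, 0, 0], "turn": 0}
    - {"slide": [0, 0, 0], "turn": 0}
    - {"slide": [0, 0, 0], "turn": 0}
    - {"slide": [0, 0, 0], "turn": 0}
    - {"slide": [0, 0, 0], "turn": 0}
    - {"slide": [0, 0, 0], "turn": 0}
    - {"slide": [0, 0, 0], "turn": 0}

```text
t: 29.7
eef_pos: [0.5961, 0.0204, 0.1187]
eef_rot: [-0.005, 2.219, -2.219]
contact_force: [5.1, 0.3, -1.1]
opening: -0.0002
```

```bash
python3 t.py 1 .566;python3 - <<'E'
from h import *
cs=manip.camera("side")
x0,y0,x1,y1=(180,110,280,210)
cv2.imwrite("pics/side10.png",cv2.resize(cs["color"][y0:y1,x0:x1],None,fx=6,fy=6,interpolation=cv2.INTER_CUBIC))
E
```

```text
t 29.7 rho,h 0.0191 -0.0373 L 0.0419 theta 1.17 F [ 5.11  0.35 -1.13] torque 0.169
```

View pics/side10.png

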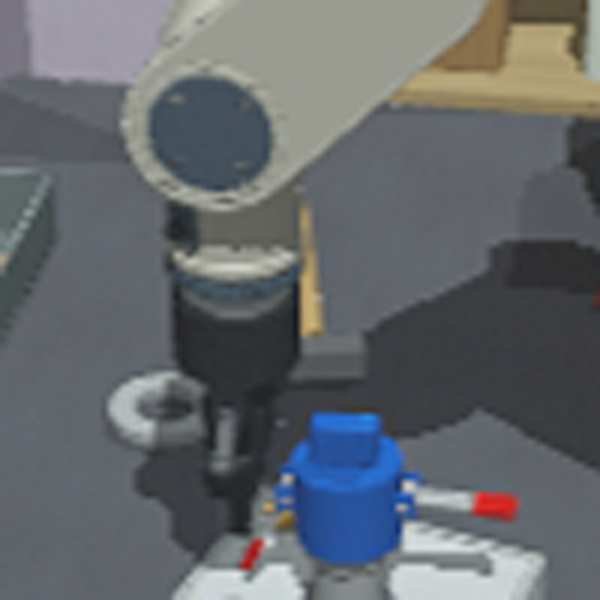

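Emit:
apply_moves:
  steps:
    - {"slide": [0.9, 0.4, 0], "turn": 0}
    - {"slide": [0, 0, 0], "turn": 0}
    - {"slide": [0, 0, 0], "turn": 0}
    - {"slide": [0, 0, 0], "turn": 0}
    - {"slide": [0, 0, 0], "turn": 0}
    - {"slide": [0, 0, 0], "turn": 0}
    - {"slide": [0, 0, 0], "turn": 0}
    - {"slide": [0, 0, 0], "turn": 0}

```text
t: 30.55
eef_pos: [0.5952, 0.0203, 0.1183]
eef_rot: [-0.005, 2.219, -2.219]
contact_force: [5.4, 0.6, -1.1]
opening: 0.0003
```

```bash
python3 t.py 1 .566
```

```text
t 30.55 rho,h 0.0182 -0.0377 L 0.0419 theta 1.194 F [ 5.4   0.61 -1.13] torque 0.183
```

Emit:
apply_moves:
  steps:
    - {"slide": [0.9, 0.4, 0], "turn": 0}
    - {"slide": [0, 0, 0], "turn": 0}
    - {"slide": [0, 0, 0], "turn": 0}
    - {"slide": [0, 0, 0], "turn": 0}
    - {"slide": [0, 0, 0], "turn": 0}
    - {"slide": [0, 0, 0], "turn": 0}
    - {"slide": [0, 0, 0], "turn": 0}
    - {"slide": [0, 0, 0], "turn": 0}

```text
t: 31.35
eef_pos: [0.5943, 0.0204, 0.1179]
eef_rot: [-0.005, 2.219, -2.219]
contact_force: [6.0, 0.2, -1.1]
opening: 0.0001
```

```bash
python3 t.py 1 .566
```

```text
t 31.35 rho,h 0.0173 -0.0381 L 0.0419 theta 1.218 F [ 5.98  0.2  -1.06] torque 0.21
```

Emit:
apply_moves:
  steps:
    - {"slide": [0.9, 0.3, 0], "turn": 0}
    - {"slide": [0, 0, 0], "turn": 0}
    - {"slide": [0, 0, 0], "turn": 0}
    - {"slide": [0, 0, 0], "turn": 0}
    - {"slide": [0, 0, 0], "turn": 0}
    - {"slide": [0, 0, 0], "turn": 0}
    - {"slide": [0, 0, 0], "turn": 0}
    - {"slide": [0, 0, 0], "turn": 0}

```text
t: 32.15
eef_pos: [0.5933, 0.0204, 0.1175]
eef_rot: [-0.005, 2.219, -2.219]
contact_force: [5.3, 1.0, -1.7]
opening: 0.0001
```

```bash
python3 t.py 1 .566
```

```text
t 32.15 rho,h 0.0163 -0.0385 L 0.0418 theta 1.242 F [ 5.3   1.04 -1.67] torque 0.177
```

Emit:
apply_moves:
  steps:
    - {"slide": [0.9, 0.3, 0], "turn": 0}
    - {"slide": [0, 0, 0], "turn": 0}
    - {"slide": [0, 0, 0], "turn": 0}
    - {"slide": [0, 0, 0], "turn": 0}
    - {"slide": [0, 0, 0], "turn": 0}
    - {"slide": [0, 0, 0], "turn": 0}
    - {"slide": [0, 0, 0], "turn": 0}
    - {"slide": [0, 0, 0], "turn": 0}

```text
t: 32.95
eef_pos: [0.5925, 0.0203, 0.1172]
eef_rot: [-0.005, 2.219, -2.219]
contact_force: [5.4, 1.0, -1.8]
opening: -0.0001
```

```bash
python3 t.py 1 .566
```

```text
t 32.95 rho,h 0.0155 -0.0388 L 0.0418 theta 1.263 F [ 5.42  0.97 -1.77] torque 0.183
```

Emit:
apply_moves:
  steps:
    - {"slide": [0.9, 0.3, 0], "turn": 0}
    - {"slide": [0, 0, 0], "turn": 0}
    - {"slide": [0, 0, 0], "turn": 0}
    - {"slide": [0, 0, 0], "turn": 0}
    - {"slide": [0, 0, 0], "turn": 0}
    - {"slide": [0, 0, 0], "turn": 0}
    - {"slide": [0, 0, 0], "turn": 0}
    - {"slide": [0, 0, 0], "turn": 0}

```text
t: 33.75
eef_pos: [0.592, 0.0203, 0.117]
eef_rot: [-0.004, 2.218, -2.218]
contact_force: [6.5, 1.0, -2.1]
opening: -0.0002
```

```bash
python3 t.py 1 .566
```

```text
t 33.75 rho,h 0.015 -0.039 L 0.0418 theta 1.275 F [ 6.52  0.98 -2.08] torque 0.223
```

Emit:
apply_moves:
  steps:
    - {"slide": [0.9, 0.2, 0], "turn": 0}
    - {"slide": [0, 0, 0], "turn": 0}
    - {"slide": [0, 0, 0], "turn": 0}
    - {"slide": [0, 0, 0], "turn": 0}
    - {"slide": [0, 0, 0], "turn": 0}
    - {"slide": [0, 0, 0], "turn": 0}
    - {"slide": [0, 0, 0], "turn": 0}
    - {"slide": [0, 0, 0], "turn": 0}

```text
t: 34.55
eef_pos: [0.5916, 0.0203, 0.117]
eef_rot: [-0.003, 2.218, -2.218]
contact_force: [7.4, 1.3, -1.6]
opening: 0.0
```

```bash
python3 t.py 1 .566
```

```text
t 34.55 rho,h 0.0146 -0.039 L 0.0416 theta 1.285 F [ 7.43  1.33 -1.55] torque 0.267
```

Emit:
apply_moves:
  steps:
    - {"slide": [0.8, 0.2, 0], "turn": 0}
    - {"slide": [0, 0, 0], "turn": 0}
    - {"slide": [0, 0, 0], "turn": 0}
    - {"slide": [0, 0, 0], "turn": 0}
    - {"slide": [0, 0, 0], "turn": 0}
    - {"slide": [0, 0, 0], "turn": 0}
    - {"slide": [0, 0, 0], "turn": 0}
    - {"slide": [0, 0, 0], "turn": 0}

```text
t: 35.35
eef_pos: [0.5913, 0.0203, 0.1169]
eef_rot: [-0.002, 2.217, -2.217]
contact_force: [9.2, 1.5, -2.7]
opening: -0.0002
```

```bash
python3 t.py 1 .566
```

```text
t 35.35 rho,h 0.0143 -0.0391 L 0.0416 theta 1.293 F [ 9.18  1.46 -2.75] torque 0.32
```

Emit:
apply_moves:
  steps:
    - {"slide": [0.6, 0.2, 0], "turn": 0}
    - {"slide": [0, 0, 0], "turn": 0}
    - {"slide": [0, 0, 0], "turn": 0}
    - {"slide": [0, 0, 0], "turn": 0}
    - {"slide": [0, 0, 0], "turn": 0}
    - {"slide": [0, 0, 0], "turn": 0}
    - {"slide": [0, 0, 0], "turn": 0}
    - {"slide": [0, 0, 0], "turn": 0}

```text
t: 36.15
eef_pos: [0.5911, 0.0203, 0.1168]
eef_rot: [-0.001, 2.217, -2.217]
contact_force: [10.4, -0.0, -2.8]
opening: -0.0001
```

```bash
python3 t.py 1 .566
```

```text
t 36.15 rho,h 0.0141 -0.0392 L 0.0416 theta 1.299 F [10.39 -0.03 -2.8 ] torque 0.368
```

Emit:
apply_moves:
  steps:
    - {"slide": [-3, 0, 0], "turn": 0}
    - {"slide": [-10, -5, 0], "turn": 0}
    - {"slide": [-10, -20, 0], "turn": 0}
    - {"slide": [0, -40, 0], "turn": 0}
    - {"slide": [0, -45, 0], "turn": 0}
    - {"slide": [0, -20, 0], "turn": 0}
    - {"slide": [20, 0, 0], "turn": 0}
    - {"slide": [40, 0, 0], "turn": 0}

```text
t: 36.95
eef_pos: [0.5531, 0.0201, 0.2474]
eef_rot: [-0.004, 2.218, -2.218]
contact_force: [-1.3, -0.1, -0.5]
opening: -0.0
```

Emit:
apply_moves:
  steps:
    - {"slide": [45, 0, 0], "turn": 0}
    - {"slide": [45, 0, 0], "turn": 0}
    - {"slide": [20, 0, 0], "turn": -8}
    - {"slide": [0, 0, 0], "turn": -8}
    - {"slide": [0, 0, 0], "turn": -8}
    - {"slide": [0, 0, 0], "turn": -8}
    - {"slide": [0, 0, 0], "turn": -8}
    - {"slide": [0, 0, 0], "turn": -8}

```text
t: 37.75
eef_pos: [0.4412, 0.0195, 0.2463]
eef_rot: [-0.779, 1.72, -1.718]
contact_force: [0.3, 0.5, 0.8]
opening: -0.0001
```

Emit:
apply_moves:
  steps:
    - {"slide": [0, 0, 0], "turn": -8}
    - {"slide": [0, 0, 0], "turn": -8}
    - {"slide": [0, 0, 0], "turn": -8}
    - {"slide": [0, 0, 0], "turn": -8}
    - {"slide": [0, 0, 0], "turn": -8}
    - {"slide": [0, 0, 0], "turn": -8}
    - {"slide": [0, 0, 0], "turn": -8}
    - {"slide": [0, 0, 0], "turn": -8}

```text
t: 38.55
eef_pos: [0.4412, 0.0195, 0.2463]
eef_rot: [-1.372, 0.916, -0.912]
contact_force: [0.6, -0.8, -0.9]
opening: -0.0
```

Emit:
apply_moves:
  steps:
    - {"slide": [0, 0, 0], "turn": -8}
    - {"slide": [0, 0, 0], "turn": -8}
    - {"slide": [0, 0, 0], "turn": -8}
    - {"slide": [0, 0, 0], "turn": -8}
    - {"slide": [0, 0, 0], "turn": -8}
    - {"slide": [0, 0, 0], "turn": -8}
    - {"slide": [0, 0, 0], "turn": -8}
    - {"slide": [0, 0, 0], "turn": -8}

```text
t: 39.35
eef_pos: [0.4412, 0.0195, 0.2463]
eef_rot: [-1.571, 0.048, -0.044]
contact_force: [-0.6, 0.5, -0.2]
opening: 0.0002
```

```bash
python3 g.py .442 .02 .165;python3 - <<'E'
from h import *
cs=manip.camera("side")
x0,y0,x1,y1=(180,110,280,210)
cv2.imwrite("pics/side11.png",cv2.resize(cs["color"][y0:y1,x0:x1],None,fx=6,fy=6,interpolation=cv2.INTER_CUBIC))
cw=manip.camera("wrist");cv2.imwrite("pics/wrist11.png",cw["color"])
E
```

```text
t 39.35 pos [0.4412 0.0195 0.2463] F [-0.63  0.5  -0.19] T [-0.02 -0.04 -0.04] open 0.0002 zhead 86.62 q6 -1.49
slide [ 1.  81.3  0.6]
```

View pics/side11.png

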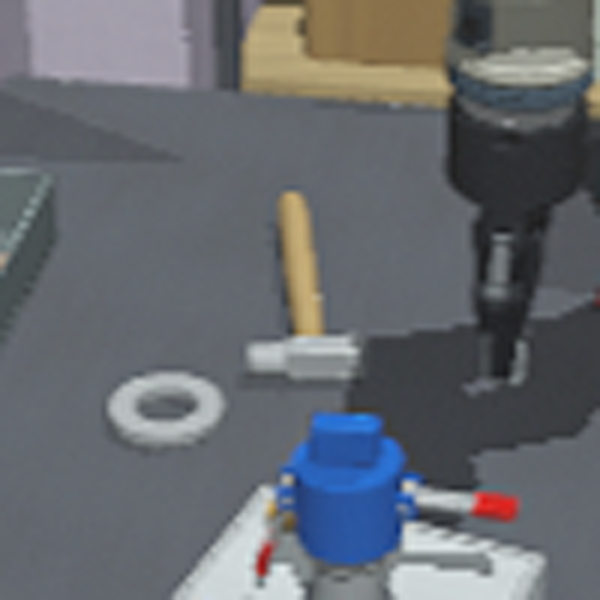

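View pics/wrist11.png

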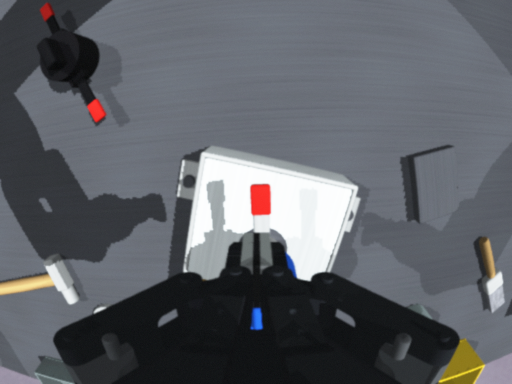

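Emit:
apply_moves:
  steps:
    - {"slide": [0, 15, 0], "turn": -3.4}
    - {"slide": [0, 25, 0], "turn": 0}
    - {"slide": [0, 25, 0], "turn": 0}
    - {"slide": [0, 15, 0], "turn": 0}
    - {"slide": [0, 4, 0], "turn": 0}
    - {"slide": [0, 4, 0], "turn": 0}
    - {"slide": [0, 4, 0], "turn": 0}
    - {"slide": [0, 4, 0], "turn": 0}

```text
t: 40.25
eef_pos: [0.4426, 0.0196, 0.151]
eef_rot: [-1.571, 0.004, -0.006]
contact_force: [-0.9, 0.2, 4.5]
opening: -0.0004
```

```bash
python3 g.py .442 .02 .15; python3 t.py -1 .495
```

```text
t 40.25 pos [0.4426 0.0196 0.151 ] F [-0.94  0.23  4.48] T [-0.02  0.07 -0.02] open -0.0004 zhead 89.65 q6 -1.55
slide [-0.6  1.   0.4]
t 40.25 rho,h 0.0414 -0.005 L 0.0417 theta 0.192 F [-0.94  0.23  4.48] torque 0.19
```

Emit:
apply_moves:
  steps:
    - {"slide": [0.5, 3, 0], "turn": 0}
    - {"slide": [0.7, 3, 0], "turn": 0}
    - {"slide": [1, 3, 0], "turn": 0}
    - {"slide": [1.3, 3, 0], "turn": 0}
    - {"slide": [1.5, 2.9, 0], "turn": 0}
    - {"slide": [1.7, 2.7, 0], "turn": 0}
    - {"slide": [1.8, 2.6, 0], "turn": 0}
    - {"slide": [2, 2.4, 0], "turn": 0}

```text
t: 41.05
eef_pos: [0.4523, 0.0195, 0.1274]
eef_rot: [-1.571, 0.005, -0.003]
contact_force: [-1.8, -0.4, 4.3]
opening: 0.0002
```

```bash
python3 t.py -1 .495
```

```text
t 41.05 rho,h 0.0317 -0.0286 L 0.0427 theta 0.804 F [-1.79 -0.44  4.28] torque 0.187
```

Emit:
apply_moves:
  steps:
    - {"slide": [1.1, 1.1, 0], "turn": 0}
    - {"slide": [1.1, 1.1, 0], "turn": 0}
    - {"slide": [1.1, 1, 0], "turn": 0}
    - {"slide": [1.2, 0.9, 0], "turn": 0}
    - {"slide": [1.2, 0.9, 0], "turn": 0}
    - {"slide": [0, 0, 0], "turn": 0}
    - {"slide": [0, 0, 0], "turn": 0}
    - {"slide": [0, 0, 0], "turn": 0}

```text
t: 41.85
eef_pos: [0.4577, 0.0195, 0.1226]
eef_rot: [-1.571, 0.005, -0.003]
contact_force: [-5.8, -0.5, -0.0]
opening: 0.0001
```

```bash
python3 t.py -1 .495
```

```text
t 41.85 rho,h 0.0263 -0.0334 L 0.0425 theta 0.974 F [-5.83 -0.49 -0.02] torque 0.194
```

Emit:
apply_moves:
  steps:
    - {"slide": [0.8, 0.6, 0], "turn": 0}
    - {"slide": [0.8, 0.6, 0], "turn": 0}
    - {"slide": [0, 0, 0], "turn": 0}
    - {"slide": [0, 0, 0], "turn": 0}
    - {"slide": [0, 0, 0], "turn": 0}
    - {"slide": [0, 0, 0], "turn": 0}
    - {"slide": [0, 0, 0], "turn": 0}
    - {"slide": [0, 0, 0], "turn": 0}

```text
t: 42.65
eef_pos: [0.4593, 0.0195, 0.1214]
eef_rot: [-1.571, 0.005, -0.003]
contact_force: [-4.9, 0.5, -1.2]
opening: 0.0001
```

```bash
python3 t.py -1 .495
```

```text
t 42.65 rho,h 0.0247 -0.0346 L 0.0425 theta 1.021 F [-4.91  0.51 -1.17] torque 0.141
```

Emit:
apply_moves:
  steps:
    - {"slide": [0.8, 0.6, 0], "turn": 0}
    - {"slide": [0.8, 0.5, 0], "turn": 0}
    - {"slide": [0, 0, 0], "turn": 0}
    - {"slide": [0, 0, 0], "turn": 0}
    - {"slide": [0, 0, 0], "turn": 0}
    - {"slide": [0, 0, 0], "turn": 0}
    - {"slide": [0, 0, 0], "turn": 0}
    - {"slide": [0, 0, 0], "turn": 0}

```text
t: 43.45
eef_pos: [0.4609, 0.0195, 0.1203]
eef_rot: [-1.571, 0.005, -0.003]
contact_force: [-5.6, -0.3, -0.2]
opening: -0.0001
```

```bash
python3 t.py -1 .495
```

```text
t 43.45 rho,h 0.0231 -0.0357 L 0.0425 theta 1.066 F [-5.57 -0.25 -0.16] torque 0.195
```

Emit:
apply_moves:
  steps:
    - {"slide": [0.8, 0.6, 0], "turn": 0}
    - {"slide": [0.8, 0.4, 0], "turn": 0}
    - {"slide": [0, 0, 0], "turn": 0}
    - {"slide": [0, 0, 0], "turn": 0}
    - {"slide": [0, 0, 0], "turn": 0}
    - {"slide": [0, 0, 0], "turn": 0}
    - {"slide": [0, 0, 0], "turn": 0}
    - {"slide": [0, 0, 0], "turn": 0}

```text
t: 44.25
eef_pos: [0.4624, 0.0194, 0.1193]
eef_rot: [-1.571, 0.005, -0.003]
contact_force: [-5.4, -0.8, -0.0]
opening: 0.0
```

```bash
python3 t.py -1 .495
```

```text
t 44.25 rho,h 0.0216 -0.0367 L 0.0426 theta 1.11 F [-5.43 -0.81 -0.04] torque 0.198
```

Emit:
apply_moves:
  steps:
    - {"slide": [0.8, 0.5, 0], "turn": 0}
    - {"slide": [0.8, 0.4, 0], "turn": 0}
    - {"slide": [0, 0, 0], "turn": 0}
    - {"slide": [0, 0, 0], "turn": 0}
    - {"slide": [0, 0, 0], "turn": 0}
    - {"slide": [0, 0, 0], "turn": 0}
    - {"slide": [0, 0, 0], "turn": 0}
    - {"slide": [0, 0, 0], "turn": 0}

```text
t: 45.05
eef_pos: [0.464, 0.0194, 0.1184]
eef_rot: [-1.571, 0.005, -0.003]
contact_force: [-5.0, -0.7, -0.7]
opening: 0.0
```

```bash
python3 t.py -1 .495
```

```text
t 45.05 rho,h 0.02 -0.0376 L 0.0426 theta 1.153 F [-4.96 -0.74 -0.69] torque 0.173
```

Emit:
apply_moves:
  steps:
    - {"slide": [0.7, 0.4, 0], "turn": 0}
    - {"slide": [0.7, 0.3, 0], "turn": 0}
    - {"slide": [0, 0, 0], "turn": 0}
    - {"slide": [0, 0, 0], "turn": 0}
    - {"slide": [0, 0, 0], "turn": 0}
    - {"slide": [0, 0, 0], "turn": 0}
    - {"slide": [0, 0, 0], "turn": 0}
    - {"slide": [0, 0, 0], "turn": 0}

```text
t: 45.85
eef_pos: [0.4653, 0.0194, 0.1176]
eef_rot: [-1.571, 0.005, -0.003]
contact_force: [-4.6, -1.0, -1.1]
opening: 0.0001
```

```bash
python3 t.py -1 .495
```

```text
t 45.85 rho,h 0.0187 -0.0384 L 0.0427 theta 1.189 F [-4.59 -0.97 -1.1 ] torque 0.156
```

Now single ~0.9 mm steps.

Emit:
apply_moves:
  steps:
    - {"slide": [0.9, 0.4, 0], "turn": 0}
    - {"slide": [0, 0, 0], "turn": 0}
    - {"slide": [0, 0, 0], "turn": 0}
    - {"slide": [0, 0, 0], "turn": 0}
    - {"slide": [0, 0, 0], "turn": 0}
    - {"slide": [0, 0, 0], "turn": 0}
    - {"slide": [0, 0, 0], "turn": 0}
    - {"slide": [0, 0, 0], "turn": 0}

```text
t: 46.65
eef_pos: [0.4662, 0.0194, 0.1172]
eef_rot: [-1.571, 0.005, -0.003]
contact_force: [-5.0, -0.7, -0.1]
opening: -0.0002
```

```bash
python3 t.py -1 .495
```

```text
t 46.65 rho,h 0.0178 -0.0388 L 0.0427 theta 1.211 F [-5.02 -0.72 -0.14] torque 0.192
```

Emit:
apply_moves:
  steps:
    - {"slide": [0.9, 0.3, 0], "turn": 0}
    - {"slide": [0, 0, 0], "turn": 0}
    - {"slide": [0, 0, 0], "turn": 0}
    - {"slide": [0, 0, 0], "turn": 0}
    - {"slide": [0, 0, 0], "turn": 0}
    - {"slide": [0, 0, 0], "turn": 0}
    - {"slide": [0, 0, 0], "turn": 0}
    - {"slide": [0, 0, 0], "turn": 0}

```text
t: 47.45
eef_pos: [0.4669, 0.0194, 0.1168]
eef_rot: [-1.571, 0.006, -0.003]
contact_force: [-5.4, -0.5, -1.4]
opening: 0.0001
```

```bash
python3 t.py -1 .495
```

```text
t 47.45 rho,h 0.0171 -0.0392 L 0.0427 theta 1.23 F [-5.42 -0.48 -1.41] torque 0.188
```

Emit:
apply_moves:
  steps:
    - {"slide": [0.9, 0.3, 0], "turn": 0}
    - {"slide": [0, 0, 0], "turn": 0}
    - {"slide": [0, 0, 0], "turn": 0}
    - {"slide": [0, 0, 0], "turn": 0}
    - {"slide": [0, 0, 0], "turn": 0}
    - {"slide": [0, 0, 0], "turn": 0}
    - {"slide": [0, 0, 0], "turn": 0}
    - {"slide": [0, 0, 0], "turn": 0}

```text
t: 48.25
eef_pos: [0.4675, 0.0194, 0.1165]
eef_rot: [-1.571, 0.006, -0.002]
contact_force: [-6.0, -0.3, -0.8]
opening: -0.0001
```

```bash
python3 t.py -1 .495
```

```text
t 48.25 rho,h 0.0165 -0.0395 L 0.0428 theta 1.245 F [-6.   -0.31 -0.81] torque 0.224
```

Starting to bite. Continue.

Emit:
apply_moves:
  steps:
    - {"slide": [0.9, 0.2, 0], "turn": 0}
    - {"slide": [0, 0, 0], "turn": 0}
    - {"slide": [0, 0, 0], "turn": 0}
    - {"slide": [0, 0, 0], "turn": 0}
    - {"slide": [0, 0, 0], "turn": 0}
    - {"slide": [0, 0, 0], "turn": 0}
    - {"slide": [0, 0, 0], "turn": 0}
    - {"slide": [0, 0, 0], "turn": 0}

```text
t: 49.05
eef_pos: [0.468, 0.0194, 0.1162]
eef_rot: [-1.571, 0.007, -0.001]
contact_force: [-7.9, -1.4, -0.1]
opening: -0.0002
```

```bash
python3 t.py -1 .495
```

```text
t 49.05 rho,h 0.016 -0.0398 L 0.0429 theta 1.258 F [-7.93 -1.38 -0.12] torque 0.314
```

Emit:
apply_moves:
  steps:
    - {"slide": [0.8, 0.2, 0], "turn": 0}
    - {"slide": [0, 0, 0], "turn": 0}
    - {"slide": [0, 0, 0], "turn": 0}
    - {"slide": [0, 0, 0], "turn": 0}
    - {"slide": [0, 0, 0], "turn": 0}
    - {"slide": [0, 0, 0], "turn": 0}
    - {"slide": [0, 0, 0], "turn": 0}
    - {"slide": [0, 0, 0], "turn": 0}

```text
t: 49.85
eef_pos: [0.4685, 0.0194, 0.1159]
eef_rot: [-1.571, 0.007, -0.001]
contact_force: [-8.3, -0.5, 0.1]
opening: -0.0
```

```bash
python3 t.py -1 .495
```

```text
t 49.85 rho,h 0.0155 -0.0401 L 0.043 theta 1.271 F [-8.26 -0.45  0.1 ] torque 0.332
```

Emit:
apply_moves:
  steps:
    - {"slide": [0.7, 0.2, 0], "turn": 0}
    - {"slide": [0, 0, 0], "turn": 0}
    - {"slide": [0, 0, 0], "turn": 0}
    - {"slide": [0, 0, 0], "turn": 0}
    - {"slide": [0, 0, 0], "turn": 0}
    - {"slide": [0, 0, 0], "turn": 0}
    - {"slide": [0, 0, 0], "turn": 0}
    - {"slide": [0, 0, 0], "turn": 0}

```text
t: 50.65
eef_pos: [0.4689, 0.0194, 0.1157]
eef_rot: [-1.571, 0.008, -0.001]
contact_force: [-9.1, -1.2, 0.8]
opening: -0.0
```

```bash
for i in 1; do python3 t.py -1 .495; done
```

```text
t 50.65 rho,h 0.0151 -0.0403 L 0.0431 theta 1.282 F [-9.08 -1.21  0.84] torque 0.379
```

```bash
python3 - <<'E'
from h import *
for i in range(2):
    s=manip.get_state(); print(s["t"],s["contact_force"].round(2),s["torque"].round(3),s["eef_pos"].round(4),s["eef_rot"].round(4))
cs=manip.camera("side")
x0,y0,x1,y1=(180,110,280,210)
cv2.imwrite("pics/side12.png",cv2.resize(cs["color"][y0:y1,x0:x1],None,fx=6,fy=6,interpolation=cv2.INTER_CUBIC))
E
```

```text
50.65 [-9.08 -1.21  0.84] [-0.101  1.507 -0.042] [0.4689 0.0194 0.1157] [-1.5708e+00  7.9000e-03 -5.0000e-04]
50.65 [-9.08 -1.21  0.84] [-0.101  1.507 -0.042] [0.4689 0.0194 0.1157] [-1.5708e+00  7.9000e-03 -5.0000e-04]
```

View pics/side12.png

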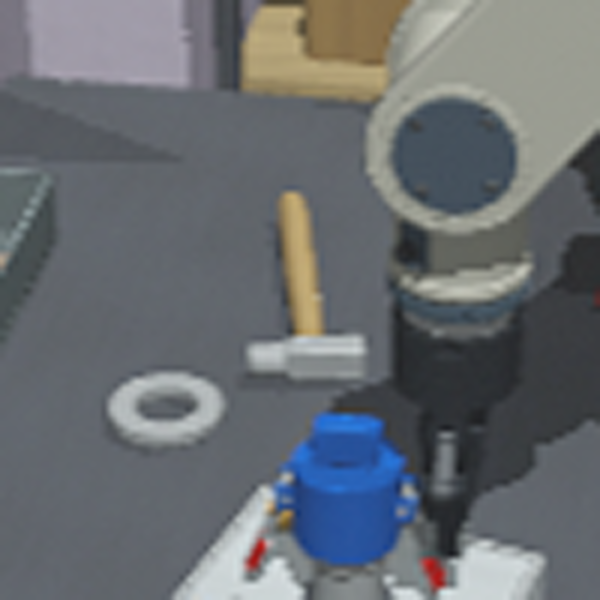

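Emit:
apply_moves:
  steps:
    - {"slide": [-1, 0, 0], "turn": 0}
    - {"slide": [-2, 0, 0], "turn": 0}
    - {"slide": [-8, -2, 0], "turn": 0}
    - {"slide": [-10, -10, 0], "turn": 0}
    - {"slide": [0, -35, 0], "turn": 0}
    - {"slide": [0, -40, 0], "turn": 0}
    - {"slide": [0, -30, 0], "turn": 0}
    - {"slide": [0, -13, 0], "turn": 0}

```text
t: 51.5
eef_pos: [0.4524, 0.0196, 0.2501]
eef_rot: [-1.57, -0.002, -0.011]
contact_force: [0.2, -0.9, -0.3]
opening: -0.0
```

```bash
python3 g.py .62 .02 .246;  python3 - <<'E'
from h import *
cs=manip.camera("side")
x0,y0,x1,y1=(200,160,270,215)
im=cv2.resize(cs["color"][y0:y1,x0:x1],None,fx=10,fy=10,interpolation=cv2.INTER_CUBIC)
cv2.imwrite("pics/side13.png",im)
for b in blobs(cs["color"],"red",(200,180,270,215),4): print(b[0].round(2),b[1])
for b in blobs(cs["color"],"blue",(200,160,270,215),4): print(b[0].round(2),b[1])
for s,pin in((1,.566),(-1,.495)):
  for a in(1.15,1.25,1.35): print(s,a,np.round(proj(cs,[pin+s*.058*np.cos(a),.02,.142-.058*np.sin(a)]),2))
E
```

```text
t 51.5 pos [0.4524 0.0196 0.2501] F [ 0.18 -0.9  -0.28] T [ 0.04  0.02 -0.03] open -0.0 zhead 89.69 q6 -1.55
slide [167.6   5.4   1.3]
[222.5 202. ] [22 20  2  5  6]
[252.09 204.73] [51 22  3  6 11]
[237.51 191.08] [ 26  19  24  25 422]
1 1.15 [221.88 201.88]
1 1.25 [223.33 202.46]
1 1.35 [224.83 202.92]
-1 1.15 [253.63 204.72]
-1 1.25 [252.15 205.04]
-1 1.35 [250.64 205.24]
```

View pics/side13.png

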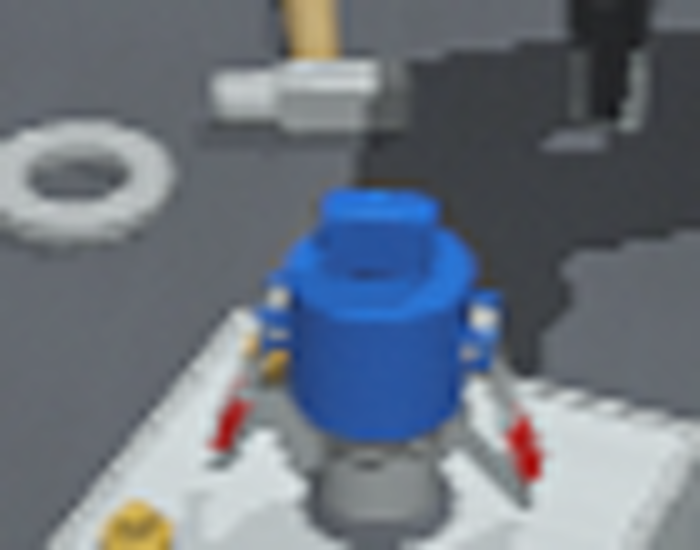

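```bash
python3 - <<'E'
from h import *
ct=manip.camera("top");cv2.imwrite("pics/top14.png",ct["color"])
print(manip.get_state()["contact_force"].round(2)); print(manip.job_done())
E
```

```text
[-0.43 -0.07 -0.15]
the job is handed in; nothing more can be done
None
```

View pics/top14.png

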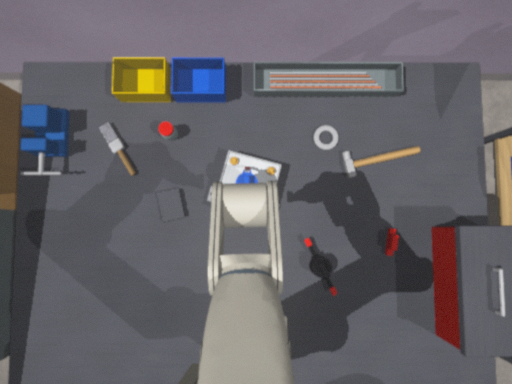

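The job is handed in at about 51.5 s. The blue cap is on the fitting and both levers are down. The hand-in gave no verdict.

- **Cap:** I gripped it by its bar and pushed it down until it stopped hard at about 25 N. Its origin then measured about 47 mm below the rim, which is fully home.
- **Levers:** I swung the far lever down first, then the near one, in small steps until each cam bit. I estimate each bit at about 1.25–1.3 rad and was tightened to roughly 0.37–0.38 N m.
- **Last checks:** The side picture showed the cap upright and both levers down at about 1.2–1.25 rad. The top picture showed the bystanders where they started, and the wrist force was near zero.
- **Tilt:** The cap seemed to tip slightly while I pressed the second lever, and it looked level again once I let go.
- **Not checked:** I could not measure the cam forces after letting go. I did not re-press the first lever, so as not to overload the fitting.

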